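# Read a wood disc at scale 7

## Task

Take a reading of the round wood disc: slide it along the reader's metal apron until it rests against both dark stops, over the amber window, then turn the numbered sleeve by its blue bar until it clicks in at 7 on the red mark. Only when both are right, press the green button fully down and let it go; do not shift the white tile or the small wood block on the apron, and leave the disc in place and the sleeve on 7.

Things in the scene. Friction and masses are not known exactly. Their poses are not given: they have to be found in the camera images.
- reader: Bench reader, fixed, placed anew each time. Origin on the bench (z 0); at yaw 0 its x points away from the robot, y to the left. A flat grey metal apron 5 mm thick covers x -110..110, y -250..220 mm; a white console, top at 45 mm, covers x -105..105, y 3..213 mm.
- nest (a point): Middle of the round amber window, 15 mm above the apron (x -10, y -85, z 20 mm of the reader). The disc's centre is here when it touches both dark stops. These (14 mm high, 42 mm long, 10 mm thick) stand beyond it as a right-angled V that opens to the reader's -y, so the disc is pushed home in the reader's +y direction.
- disc_center (a point): Centre of the round wood disc (bark-brown side, pale ringed top, 76 mm across, 30 mm high, about 0.1 kg), half-way up. It lies flat, loose, on the apron on the -y side of the stops.
- scale (a joint): Turn of the numbered sleeve, rad; grows anticlockwise seen from above. It clicks every 0.4189 rad (24 degrees): value = 0.4189 x the number at the red mark, so 0 to 9 are 0 to 3.770 and 7 is 2.932. Let go between clicks, it snaps to a neighbouring number; pushing over a click takes about 4 N at 78 mm from the axis.
- sleeve_axis (a point): On the sleeve's upright axis, at mid height of its bar (x 15, y 115, z 71 mm of the reader). The sleeve: a white lobed disc 116 mm across, top at z 59 mm, with black figures 0-9 running clockwise, tops inwards; a black hub 42 mm across, top at z 81 mm. The red mark is on a small steel block (top z 61 mm) on the sleeve's -y side.
- bar_end (a point): On the blue bar, 78 mm from the sleeve's axis, mid height (z 71 mm). The bar is level and radial, 12 mm wide, z 65 to 77 mm, reaching 96 mm from the axis; beyond 58 mm from the axis only the console top lies 20 mm below it. It turns with the sleeve: in the reader's frame it points at -18 + 24 x number degrees, anticlockwise from +x.
- start (a joint): Travel of the green push button, m: 0 up, 0.006 fully down; springy, about 5 N to push it home.
- start_top (a point): Middle of the green button's top (26 mm across). It is pressed straight down. On the console near x -78, y 32 mm of the reader.
- white_tile_center (a point): Centre of a round white tile (36 mm across, 10 mm high), loose on the apron near x 84, y -35 mm of the reader. Not needed; must stay where it is.
- block_center (a point): Centre of a small brown wood block (34 x 50 x 12 mm), loose on the apron near x 86, y -213 mm of the reader. Not needed; must stay where it is.
There are look-alikes about, which are no part of the job. What is shaped like the part that bears disc_center but purple or yellow is not meant.

How it is judged (in metres and radians):
On the way, in this order (a step that is already met when the one before it is completed fails the run):
1. the disc rests against both stops, its centre within 6 mm of the nest point (horizontal distance between disc_center and nest below 0.006 m and angle between disc_center's own z axis and vertical below 0.1 rad), for 0.2 s.
2. the sleeve sits in its click at 7 (within 0.12 rad) with the disc still in place (horizontal distance between disc_center and nest below 0.006 m and value of joint scale between 2.812 and 3.052 rad), for 0.3 s.
3. the green button is pressed down (at least 4.5 of 6 mm) (value of joint start above 0.0045 m).
At the end, for the whole second after the job is handed in: The disc lies flat on the apron against both stops (centre within 6 mm of the nest point), the sleeve is in its click at 7 (within 0.12 rad), and the button, having been pressed, is up again (less than 2 mm down) (all of step 2 and angle between disc_center's own z axis and vertical below 0.1 rad and value of joint start below 0.002 m and z of disc_center in the frame of nest below 0.004 m); the robot touches nothing.
It fails at once if the button is pressed (more than 3 mm) while the disc is not in its stops or the sleeve is not at 7 (value of joint start above 0.003 m and not (horizontal distance between disc_center and nest below 0.006 m and value of joint scale between 2.812 and 3.052 rad)).
It fails at once if the white tile or the small wood block is shifted by over 20 mm (distance of any of white_tile_center, block_center from where it was at the start of the episode above 0.02 m).
It also fails if it takes over 69 s, if anything falls off the work surface, if the arm or the gripper's body presses on something with over 40 N, if the wrist force passes 120 N, or if a joint passes its speed limit or range.

## Robot

A 6-joint arm with a two-finger parallel gripper is mounted at the origin on the work surface. World frame = base frame: x ahead of the robot, y to its left, z up, the work surface at z = 0. Lengths are in mm, angles in rad, forces in N, time in s.
With the tool pointing down it reaches from about 250 to 775 mm from the base axis. Payload 4 kg.
Tool frame: the origin (TCP) lies between the finger pads; the fingertips stand 22 mm ahead of it and the grasp point (between the pads) lies 3 mm ahead of it; z points along the fingers, y is the direction in which the jaws open and shut (so a half turn about z gives the same grasp; the last joint's range is limited). The gripper opens to 85 mm and grips with 20 to 120 N. Pads are 22 mm wide; open, the fingers measure 114 mm over their backs; the gripper's body (76 mm by 85 mm) begins 54 mm behind the grasp point. The pads swing forward as they close: fully open they stand 13 mm farther back than shut.
Start: joints at [1.11, 0.087, 1.371, -0, 1.684, -0.103], TCP at [192.628, 515.183, 222.541] pointing down, gripper open.
Joint ranges: [-3.1, 3.1], [-0.76, 2.03], [0.27, 2.55], [-1.08, 4.22], [0.17, 2.65], [-2.57, 2.57]. Speed limits (rad/s): [2.79, 2.79, 3.14, 3.14, 3.14, 3.14].

## Interface

Orientations are given as a unit quaternion [x, y, z, w].
In Python, from station import manip, grab_frame gives the robot as it stands.
- The arm moves only by the tool jog_arm, never from a script. Its argument "motion" is a list of rows, each a list of 7 numbers: the shift along the tool's x, y, z in m, then the turn, a rotation vector about the tool's x, y, z in degrees, then the closure, from 0 (fully open) to 1 (shut). A call has 1 to 20 rows; each row is the pose to reach, as a shift and turn from the pose measured when the call began, along the tool's axes at that moment; what a row does not reach only later rows make up. A row lasts 1/10 s, in which the tool goes at most 50 mm and 8.59 degrees, less where a joint would pass 70% of its speed; a pose out of reach is approached as far as the arm can. A call with a gripper value outside its range is refused whole. The fingers move at their own pace and stop on an object; "newtons" is the grip in N (left out, the last holds). Time passes only in rows, so rows that repeat a pose let the fingers close. It gives the time, the measured TCP pose, the force and the opening at its end, in the units of the state.
- manip.get_obs(): the state, without advancing time (a new reading comes with each control period).
- grab_frame(name): name is "side" or "top"; returns a dict with "color" (480x640x3 uint8, red, green, blue), "fx", "fy", "cx", "cy" (pixels), "R" (3x3) and "t" (3): a world point X has camera coordinates R X + t. Camera axes: x right, y down, z forward; pixel columns grow to the right and rows downward; lengths in mm; the calibration is good to about 2 mm. A picture is of the moment at which its call begins. There is no depth.
- manip.job_done(): hands the job in, once; it reports no verdict.
The state is a dict: "clock": time; "q": joint angles; "joint_vel": joint speeds; "joint_efforts": joint torques, N m; "ee_pos": TCP position; "tcp_rot": TCP orientation; "force": force on the tool from outside, world axes, zero at the start; "wrist_torque": the same for the moment, N m; "finger_gap": opening from 0.0 (shut) to 1.0 (fully open).
Only numpy, scipy, OpenCV 4.12 (cv2) and the standard library are available. Lean on these libraries where they do the work, as an engineer would, in place of code of your own. Each camera call takes 0.05 s, during which the arm holds its last target.

## Working session

There is one attempt and no reset: what is moved stays moved. The work goes in short steps, Python scripts to look and compute and a tool call to move; the robot and the scene stay as the last step left them, time stands still between calls to the robot, and variables do not carry over. Pictures are saved under pics/ and viewed, and the job is handed in when it is done.

Besides the shell and the picture viewer there is one more tool, called after "Call:" in YAML: its name, and indented under it one key for each argument. jog_arm: Moves the arm, as the interface text tells. Its arguments: {"type":"object","properties":{"motion":{"type":"array","items":{"type":"array","items":{"type":"number"}}},"newtons":{"type":"number"}},"required":["motion"]}

```bash
mkdir -p pics; ls
python3 - <<'E'
from station import manip, grab_frame
import cv2, numpy as np
print(manip.get_obs())
for n in ("side","top"):
    f=grab_frame(n); cv2.imwrite(f"pics/{n}0.png",f["color"][:,:,::-1])
    print(n,f["fx"],f["fy"],f["cx"],f["cy"],np.round(f["R"],4).tolist(),np.round(f["t"],1).tolist(), "cam",np.round(-f["R"].T@f["t"],1))
E
```

```text
pics
{'clock': 0.0, 'q': array([ 1.10991427e+00,  8.79722767e-02,  1.37227444e+00,  1.75471504e-06,
        1.68359278e+00, -1.03099474e-01]), 'joint_vel': array([ 5.85391072e-04,  7.87786990e-05, -1.00754757e-03,  2.01643084e-04,
        1.33386090e-03, -9.22445688e-04]), 'joint_efforts': array([-3.57787894e-04, -3.51851821e+01, -3.13276255e+01,  5.48305866e-05,
        1.03923515e-02, -8.07069824e-06]), 'ee_pos': array([192.38027469, 514.7027029 , 221.3194633 ]), 'tcp_rot': array([ 1.77938459e-01,  9.84040976e-01, -1.07880711e-03, -3.13449967e-04]), 'force': array([-0.72781123, -0.03895386,  0.05851603]), 'wrist_torque': array([ 0.01010712, -0.00512541,  0.0023541 ]), 'finger_gap': 0.9981041795364043}
side 480.2060674445757 480.2060674445757 322.56019138221876 242.54716270533032 [[-0.8993, -0.4369, 0.0185], [-0.312, 0.6115, -0.7271], [0.3063, -0.6597, -0.6863]] [511.3, 256.2, 686.7] cam [329.4 519.7 648.1]
top 621.3987337957432 621.3987337957432 318.4745806258692 238.46020853746938 [[0.0237, -0.9997, 0.0103], [-0.9977, -0.0243, -0.0632], [0.0634, -0.0088, -0.9979]] [-58.7, 575.4, 991.1] cam [ 512.7  -35.9 1026. ]
```

View pics/side0.png

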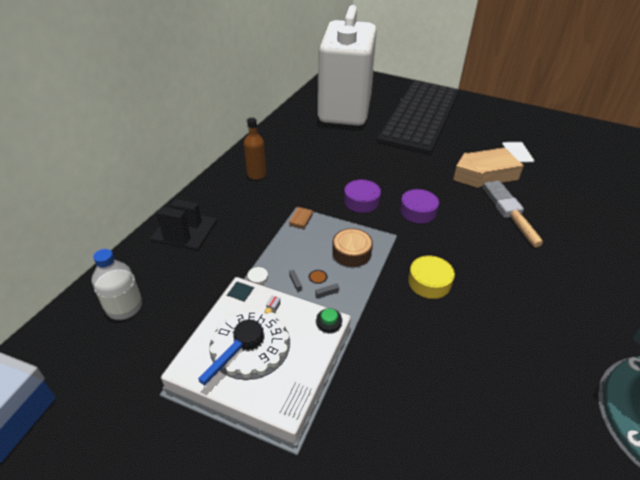

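View pics/top0.png

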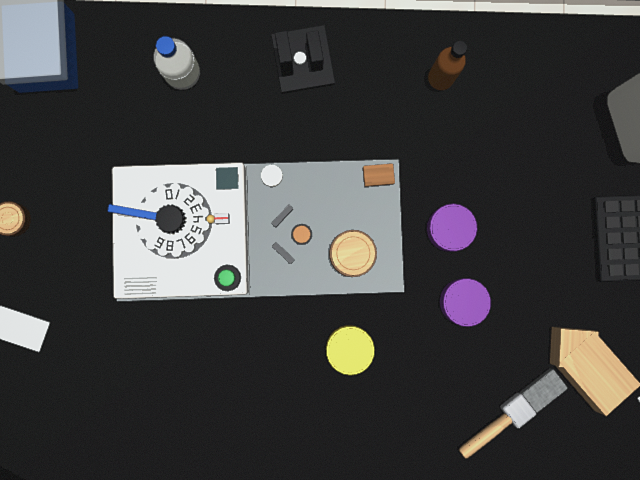

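The side view shows the reader with the disc at about (352,246) and the amber window at (318,277). In the top view the disc is at (353,253), the window at (302,234), the sleeve hub at (170,219), the bar end at (110,209) and the button at (227,278). I'll zoom in for accurate reader corners.

Run:
```python
import cv2
t=cv2.imread("pics/top0.png"); s=cv2.imread("pics/side0.png")
cv2.imwrite("pics/topc.png",cv2.resize(t[150:310,100:260],None,fx=3.7,fy=3.7,interpolation=cv2.INTER_CUBIC))
cv2.imwrite("pics/topd.png",cv2.resize(t[150:310,240:410],None,fx=3.7,fy=3.7,interpolation=cv2.INTER_CUBIC))
cv2.imwrite("pics/sidec.png",cv2.resize(s[200:450,150:410],None,fx=2.4,fy=2.4,interpolation=cv2.INTER_CUBIC))
```

```text
(no output)
```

View pics/topc.png

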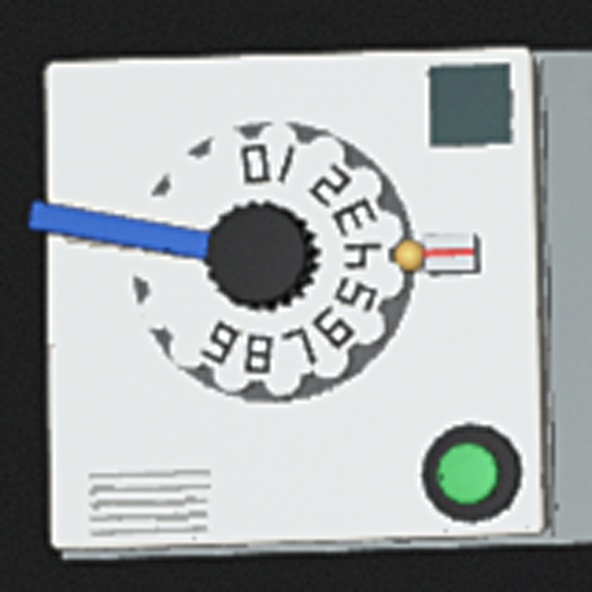

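View pics/topd.png

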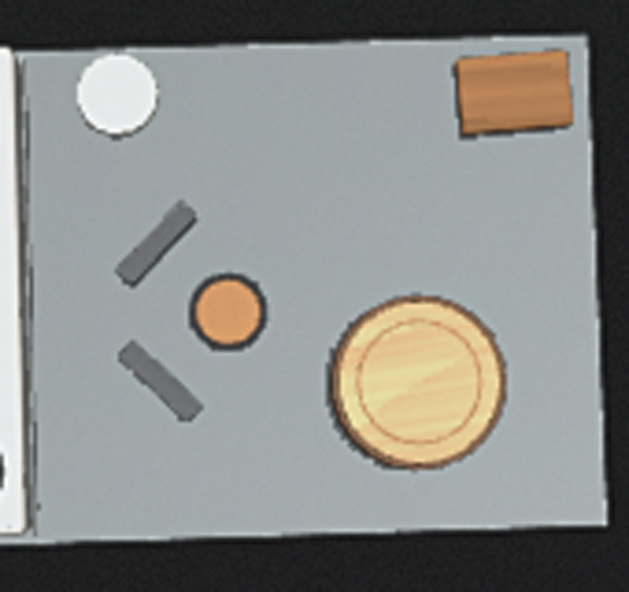

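View pics/sidec.png

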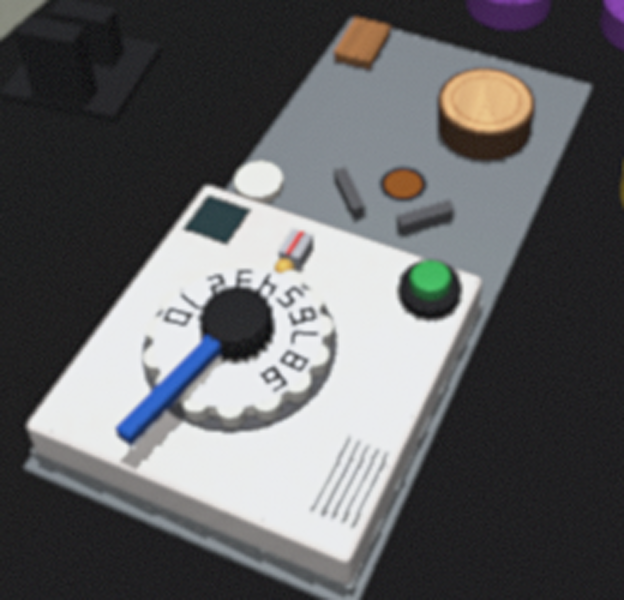

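Both views show the number 4 at the red mark. Next I'll fit the reader pose and triangulate the points.

```bash
cat > h.py <<'E'
import numpy as np, cv2
from station import manip, grab_frame
from scipy.optimize import least_squares
from scipy.spatial.transform import Rotation as Ro
C={}
def cams():
    if not C:
        for n in("side","top"): C[n]=grab_frame(n)
    return C
def proj(f,X):
    p=np.atleast_2d(X)@np.array(f["R"]).T+f["t"]
    return np.c_[f["fx"]*p[:,0]/p[:,2]+f["cx"],f["fy"]*p[:,1]/p[:,2]+f["cy"]]
def tri(pt,ps):
    c=cams();P=[np.diag([1,1,1.])@np.array([[c[n]["fx"],0,c[n]["cx"]],[0,c[n]["fy"],c[n]["cy"]],[0,0,1]])@np.c_[c[n]["R"],c[n]["t"]] for n in("top","side")]
    X=cv2.triangulatePoints(P[0],P[1],np.array(pt,float).reshape(2,1),np.array(ps,float).reshape(2,1))[:,0];X=X[:3]/X[3]
    return X,proj(c["top"],X)[0]-pt,proj(c["side"],X)[0]-ps
def back(n,px,z):
    f=cams()[n];d=f["R"].T@np.array([(px[0]-f["cx"])/f["fx"],(px[1]-f["cy"])/f["fy"],1]);o=-f["R"].T@f["t"]
    return o+d*(z-o[2])/d[2]
E
python3 - <<'E'
from h import *
tc=lambda x,y:np.array([(x+.5)/3.7-.5+100,(y+.5)/3.7-.5+150])
td=lambda x,y:tc(x,y)+[140,0]
sc=lambda x,y:np.array([(x+.5)/2.4-.5+150,(y+.5)/2.4-.5+200])
L=[((105,213,45),tc(45,64),sc(28,426)),((105,3,45),tc(530,47),sc(208,185)),((-105,3,45),tc(545,532),sc(481,275)),((-105,213,45),tc(50,547),sc(347,562)),
((110,-250,5),td(587,36),sc(351,16)),((-110,-250,5),td(608,524),sc(592,86)),((-10,-85,5),td(228,312),sc(403,184))]
M=np.array([l[0] for l in L],float);A=np.array([l[1] for l in L]);B=np.array([l[2] for l in L])
c=cams()
W=lambda p,M:np.atleast_2d(M)@Ro.from_euler('z',p[2]).as_matrix().T+[p[0],p[1],p[3]]
fun=lambda p:np.r_[(proj(c["top"],W(p,M))-A).ravel(),(proj(c["side"],W(p,M))-B).ravel()]
r=least_squares(fun,[500,100,0,0],x_scale=[1,1,.01,1],loss='soft_l1');print(r.x,np.rad2deg(r.x[2]));print(np.round(fun(r.x).reshape(-1,2),1).tolist())
np.save("reader.npy",r.x)
for l in L: print(l[0],np.round(tri(l[1],l[2])[0],1),np.round(W(r.x,l[0])[0],1))
inv=lambda X:(np.array(X)-[r.x[0],r.x[1],r.x[3]])@Ro.from_euler('z',r.x[2]).as_matrix()
for n,a,b in[("disc top",td(419,380),sc(487,102)),("button",tc(467,473),sc(431,275)),("bartip",tc(34,215),sc(125,432)),("tile",td(117,93),sc(259,179))]:
    X,e1,e2=tri(a,b);print(n,np.round(X,1),np.round(e1,1),np.round(e2,1),"reader",np.round(inv(X),1))
for n,P in [("nest",(-10,-85,20)),("axis",(15,115,71)),("btn",(-78,32,60)),("tile",(84,-35,15)),("block",(86,-213,17))]: print(n,np.round(W(r.x,P)[0],1))
E
```

```text
[ 5.90467024e+02  6.92592068e+01  5.66965255e-02 -3.61561567e+00] 3.2484716226125903
[[-0.2, -1.2], [0.6, -0.6], [-0.1, 0.1], [0.0, 0.5], [-0.5, -0.8], [-0.7, -0.4], [-0.1, -0.5], [-0.5, -0.7], [-0.1, -0.8], [1.7, 0.7], [1.7, -0.3], [0.6, 1.2], [0.1, 0.4], [0.5, 0.6]]
(105, 213, 45) [681.9 287.9  40.4] [683.2 287.9  41.4]
(105, 3, 45) [694.3  79.2  40.7] [695.1  78.2  41.4]
(-105, 3, 45) [486.6  66.3  42.4] [485.5  66.3  41.4]
(-105, 213, 45) [474.8 276.6  40.3] [473.6 276.   41.4]
(110, -250, 5) [ 713.6 -174.     4.8] [ 714.5 -174.1    1.4]
(-110, -250, 5) [ 494.6 -187.5    1.6] [ 494.8 -186.6    1.4]
(-10, -85, 5) [585.1 -16.1   2.9] [585.3 -16.2   1.4]
disc top [ 555.  -100.4   30.7] [-0. -0.] [0.1 0. ] reader [ -45.  -167.4   34.3]
button [510.4  97.2  64. ] [-0.1 -0.3] [0.5 0.1] reader [-78.4  32.4  67.6]
bartip [613.  279.2  72.3] [-0.1 -0.2] [0.4 0.1] reader [ 34.4 208.3  76. ]
tile [680.6  35.5  11.5] [-0.1 -0.2] [0.4 0.1] reader [ 88.1 -38.8  15.1]
nest [585.3 -16.2  16.4]
axis [598.9 184.9  67.4]
btn [510.8  96.8  56.4]
tile [676.3  39.1  11.4]
block [ 688.4 -138.5   13.4]
```

The fit is good: yaw 3.25°, residuals about 1 px, with a z bias of around 3.6 mm that I attribute to calibration. The disc top measures 34 mm in the reader frame against an expected 35. The bar is at about 78°, which is number 4, so it needs +72°. I'll write a move calculator and then move to just above the disc.

```bash
cat >> h.py <<'E'
p=np.load("reader.npy") if __import__("os").path.exists("reader.npy") else None
def W(P): return np.atleast_2d(P)@Ro.from_euler('z',p[2]).as_matrix().T+[p[0],p[1],0]
def inv(X): return (np.array(X)-[p[0],p[1],0])@Ro.from_euler('z',p[2]).as_matrix()
def plan(*wps):
    """wps: (x,y,z,jaw yaw deg) world"""
    o=manip.get_obs();R0=Ro.from_quat(o["tcp_rot"])
    y=R0.as_matrix()[:,1]; print("t",round(o["clock"],2),"tcp",np.round(o["ee_pos"],1),"jaw",round(np.degrees(np.arctan2(y[1],y[0])),1),"F",np.round(o["force"],1),"gap",round(o["finger_gap"],3),"q",np.round(o["q"],2))
    for w in wps:
        a=np.radians(w[3]);Y=np.array([np.cos(a),np.sin(a),0]);Z=np.array([0,0,-1.]);T=Ro.from_matrix(np.c_[np.cross(Y,Z),Y,Z])
        print(np.round(R0.inv().apply(np.array(w[:3])-o["ee_pos"])/1000,4).tolist(),np.round((R0.inv()*T).as_rotvec(degrees=True),1).tolist())
E
python3 - <<'E'
from h import *
tc=lambda x,y:np.array([(x+.5)/3.7-.5+100,(y+.5)/3.7-.5+150])
sc=lambda x,y:np.array([(x+.5)/2.4-.5+150,(y+.5)/2.4-.5+200])
print(back("top",tc(419,380)+[140,0],35),back("side",sc(487,102),35))
print(W([(-10,-85,20),(15,115,71),(-78,32,60)]))
plan((555,-100.5,120,3.2))
E
```

```text
[ 554.76096134 -100.11795892   35.        ] [553.52902464 -96.0194397   35.        ]
[[585.29971561 -16.17087522  20.        ]
 [598.92631412 184.92441516  71.        ]
 [510.77903904  96.78782857  60.        ]]
t 0.3 tcp [192.6 515.  222.1] jaw 69.5 F [-0.7 -1.1 -0.5] gap 0.994 q [ 1.11  0.09  1.37 -0.    1.68 -0.1 ]
[-0.5551, -0.4495, 0.1024] [-0.0, 0.0, 66.3]
```

Call:
jog_arm:
  motion:
    - [-0.555,-0.4495,0.102,0,0,66.3,0]
    - [-0.555,-0.4495,0.102,0,0,66.3,0]
    - [-0.555,-0.4495,0.102,0,0,66.3,0]
    - [-0.555,-0.4495,0.102,0,0,66.3,0]
    - [-0.555,-0.4495,0.102,0,0,66.3,0]
    - [-0.555,-0.4495,0.102,0,0,66.3,0]
    - [-0.555,-0.4495,0.102,0,0,66.3,0]
    - [-0.555,-0.4495,0.102,0,0,66.3,0]
    - [-0.555,-0.4495,0.102,0,0,66.3,0]
    - [-0.555,-0.4495,0.102,0,0,66.3,0]
    - [-0.555,-0.4495,0.102,0,0,66.3,0]
    - [-0.555,-0.4495,0.102,0,0,66.3,0]
    - [-0.555,-0.4495,0.102,0,0,66.3,0]
    - [-0.555,-0.4495,0.102,0,0,66.3,0]
    - [-0.555,-0.4495,0.102,0,0,66.3,0]
    - [-0.555,-0.4495,0.102,0,0,66.3,0]
    - [-0.555,-0.4495,0.102,0,0,66.3,0]
    - [-0.555,-0.4495,0.102,0,0,66.3,0]
    - [-0.555,-0.4495,0.102,0,0,66.3,0]
  newtons: 20

```text
clock: 2.2
ee_pos: [554.7, -99.2, 120.9]
tcp_rot: [0.686, 0.727, -0.0, 0.0]
force: [-0.1, 0.7, -0.3]
finger_gap: 0.997
```

Run:
```python
from h import *
plan((555,-100.5,31,3.2))
c=cams()
t=c["top"]["color"][:,:,::-1][150:350,220:440]; s=c["side"]["color"][:,:,::-1][80:330,220:500]
cv2.imwrite("pics/t1.png",cv2.resize(t,None,fx=2.9,fy=2.9,interpolation=cv2.INTER_CUBIC))
cv2.imwrite("pics/s1.png",cv2.resize(s,None,fx=2.4,fy=2.4,interpolation=cv2.INTER_CUBIC))
```

```text
t 2.2 tcp [554.7 -99.2 120.9] jaw 3.3 F [-0.1  0.7 -0.3] gap 0.997 q [-0.28  0.16  1.5  -0.    1.49 -0.33]
[-0.0013, 0.0002, 0.0899] [0.0, 0.0, 0.1]
```

View pics/t1.png

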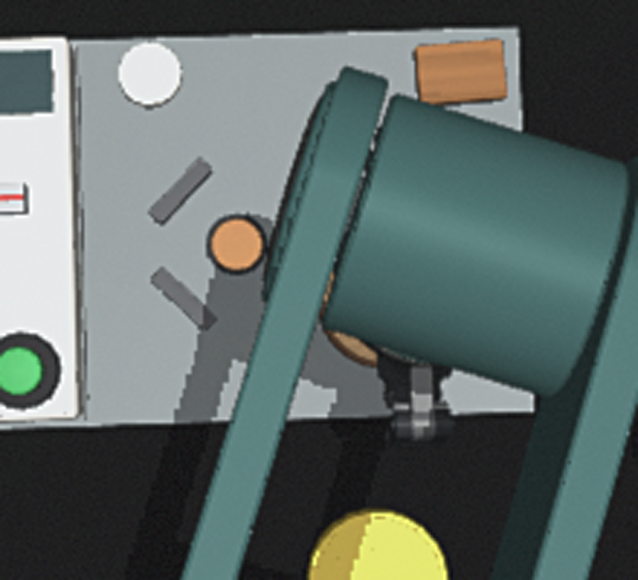

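View pics/s1.png

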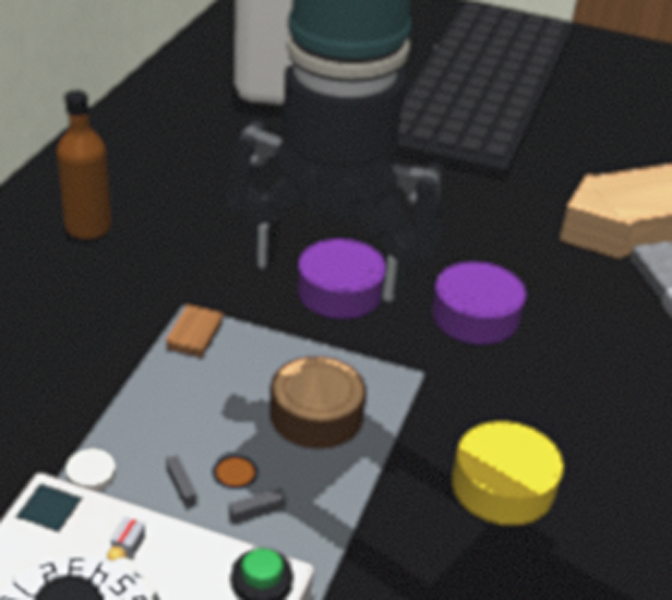

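The side view shows the open fingers above the disc, with pad tips at about crop (263,267) and (390,300). The disc top is at crop (318,385). I'll compare these with the projected positions.

Run:
```python
from h import *
c=cams();o=manip.get_obs()
J=Ro.from_quat(o["tcp_rot"]).as_matrix()[:,1]
for z in(9,22):
  for s in(1,-1):
    print(z,s,(proj(c["side"],o["ee_pos"]+s*44*J-[0,0,z])[0]-[220,80]+.5)*2.4-.5)
for X in [(555,-100.5,35),(555,-97,35),(555,-99,31)]: print((proj(c["side"],X)[0]-[220,80]+.5)*2.4-.5)
```

```text
9 1 [270.08513298 294.92717775]
9 -1 [382.9677382  325.88456458]
22 1 [269.52612982 308.48763316]
22 -1 [381.19819189 339.49686322]
[319.539927   385.90213593]
[317.76197453 388.64043022]
[318.46522793 390.80649826]
```

Run:
```python
from h import *
s=cams()["side"]["color"][:,:,::-1][100:260,290:450]
s=(255*(s/255.)**0.4).astype('uint8')
cv2.imwrite("pics/s2.png",cv2.resize(s,None,fx=3.7,fy=3.7,interpolation=cv2.INTER_CUBIC))
```

```text
(no output)
```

View pics/s2.png

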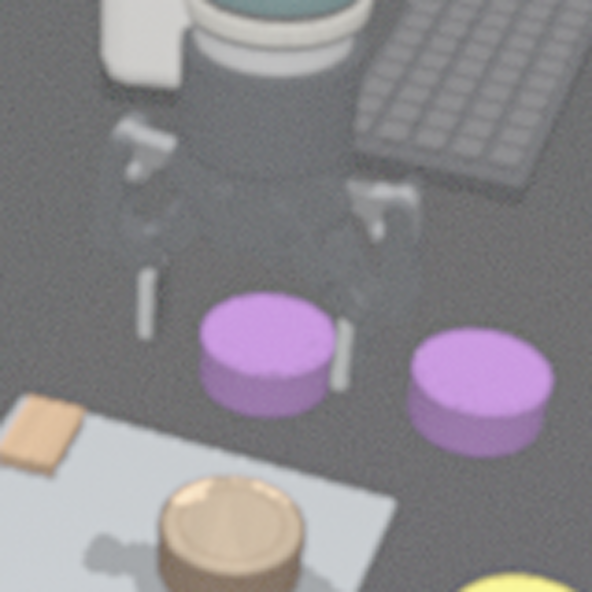

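The pad strips appear higher than predicted, so I'll descend part-way to z 62, where the tips stay above the disc, and compare directly.

Call:
jog_arm:
  motion:
    - [-0.001,0,0.03,0,0,0,0]
    - [-0.001,0,0.059,0,0,0,0]
    - [-0.001,0,0.059,0,0,0,0]
    - [-0.001,0,0.059,0,0,0,0]

```text
clock: 2.9
ee_pos: [554.7, -100.9, 61.5]
tcp_rot: [0.687, 0.727, -0.001, -0.0]
force: [-0.1, -0.5, 1.0]
finger_gap: 1.0
```

Run:
```python
from h import *
plan((555,-100.5,31,3.2))
s=cams()["side"]["color"][:,:,::-1][140:300,290:450]
s=(255*(s/255.)**0.4).astype('uint8')
cv2.imwrite("pics/s3.png",cv2.resize(s,None,fx=3.7,fy=3.7,interpolation=cv2.INTER_CUBIC))
```

```text
t 2.9 tcp [ 554.7 -100.9   61.5] jaw 3.2 F [-0.1 -0.5  1. ] gap 1.0 q [-0.28  0.2   1.56 -0.    1.37 -0.34]
[0.0004, 0.0004, 0.0305] [-0.1, 0.0, 0.0]
```

View pics/s3.png

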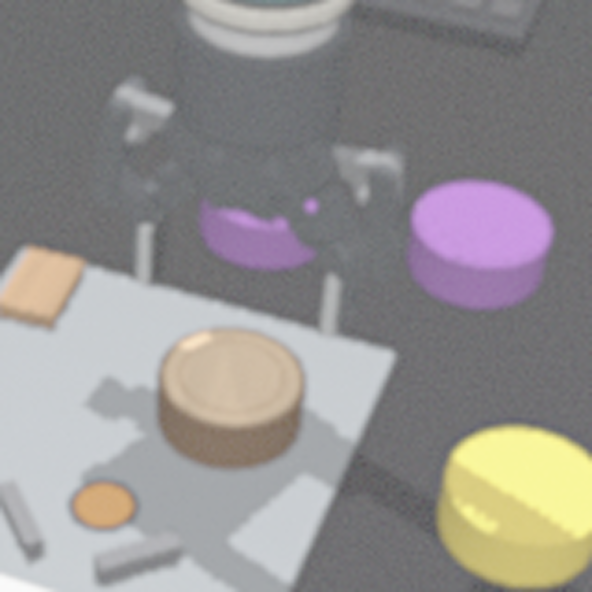

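Run:
```python
from h import *
cr=lambda x,y:np.array([(x+.5)/3.7-.5+290,(y+.5)/3.7-.5+140])
for q in[(145,283),(330,335),(237.5,309)]:
    print([np.round(back("side",cr(*q),z),0).tolist() for z in (30,40,50,60,70,80)])
```

```text
[[628.0, -149.0, 30.0], [623.0, -138.0, 40.0], [618.0, -128.0, 50.0], [613.0, -117.0, 60.0], [608.0, -106.0, 70.0], [604.0, -95.0, 80.0]]
[[524.0, -155.0, 30.0], [520.0, -144.0, 40.0], [517.0, -134.0, 50.0], [514.0, -123.0, 60.0], [511.0, -112.0, 70.0], [508.0, -101.0, 80.0]]
[[575.0, -152.0, 30.0], [571.0, -141.0, 40.0], [567.0, -131.0, 50.0], [563.0, -120.0, 60.0], [559.0, -109.0, 70.0], [555.0, -98.0, 80.0]]
```

Triangulating in the side view puts the pad tips at z≈78, which is higher than the text's figures suggest. The midpoint is correct at (556,-100). Going down to TCP z 32 is safe under either reading, so I'll go there and look again.

Call:
jog_arm:
  motion:
    - [0,0,0.01,0,0,0,0]
    - [0,0,0.02,0,0,0,0]
    - [0,0,0.029,0,0,0,0]
    - [0,0,0.029,0,0,0,0]

```text
clock: 3.5
ee_pos: [554.7, -101.0, 32.2]
tcp_rot: [0.687, 0.727, -0.0, -0.0]
force: [0.4, -0.3, 0.8]
finger_gap: 1.0
```

Run:
```python
from h import *
plan((555,-100.5,31,3.2))
s=cams()["side"]["color"][:,:,::-1][140:300,290:450]
s=(255*(s/255.)**0.4).astype('uint8')
cv2.imwrite("pics/s4.png",cv2.resize(s,None,fx=3.7,fy=3.7,interpolation=cv2.INTER_CUBIC))
```

```text
t 3.5 tcp [ 554.7 -101.    32.2] jaw 3.2 F [ 0.4 -0.3  0.8] gap 1.0 q [-0.28  0.23  1.59 -0.    1.32 -0.34]
[0.0005, 0.0003, 0.0012] [-0.1, 0.0, 0.0]
```

View pics/s4.png

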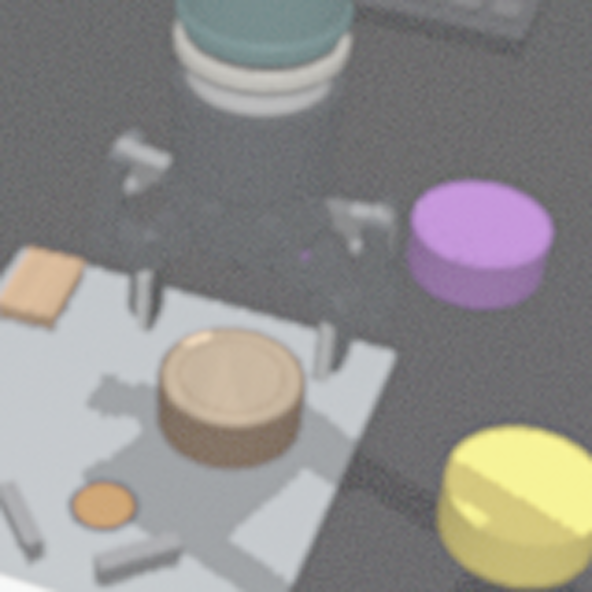

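The fingers still look about 26 mm higher (or farther back in y) than the text implies, with no contact force. The shadow suggests they are above the disc. I'll check with a feature seen in both views.

Run:
```python
from h import *
t=cams()["top"]["color"][:,:,::-1][200:320,300:460]
t=(255*(t/255.)**0.4).astype('uint8')
cv2.imwrite("pics/t4.png",cv2.resize(t,None,fx=4.5,fy=4.5,interpolation=cv2.INTER_CUBIC))
```

```text
(no output)
```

View pics/t4.png

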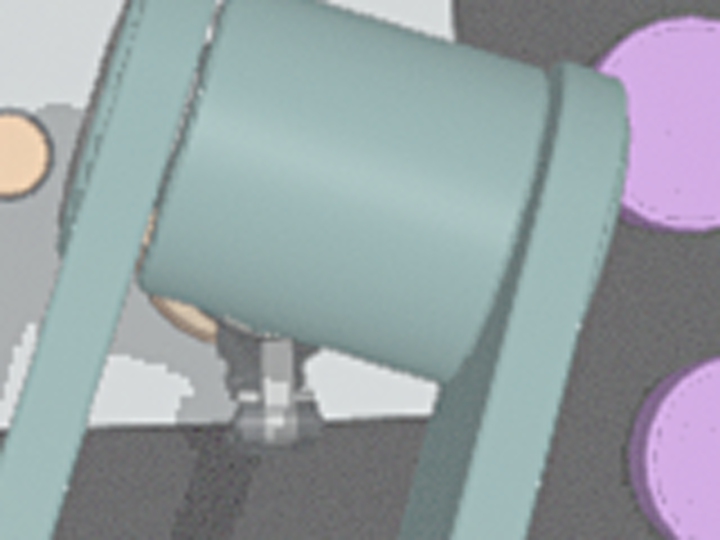

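Run:
```python
from h import *
for s in[(390,212),(360,208),(350,210)]:
  q=((s[0]+.5)/3.7-.5+290,(s[1]+.5)/3.7-.5+140)
  for tt in [(276,425),(276,345)]:
    X,a,b=tri(((tt[0]+.5)/4.5-.5+300,(tt[1]+.5)/4.5-.5+200),q);print(s,tt,np.round(X,1),np.round(a,1),np.round(b,1))
```

```text
(390, 212) (276, 425) [ 490.7 -104.8  158.1] [0.2 0.7] [-1.  -0.1]
(390, 212) (276, 345) [ 507.  -107.   153.8] [1.7 6.8] [-10.   -1.5]
(360, 208) (276, 425) [ 495.6 -103.3  158.9] [-0.8 -2.8] [4.  0.3]
(360, 208) (276, 345) [ 511.8 -105.8  153.3] [0.9 3.3] [-4.9 -0.6]
(350, 210) (276, 425) [ 497.2 -102.9  157.3] [-1.2 -4. ] [5.7 0.4]
(350, 210) (276, 345) [ 513.3 -105.5  151.3] [0.6 2.2] [-3.2 -0.4]
```

The knuckle triangulates to (491,-105,158), so the gripper is right above the disc and the tips really are high, at z≈50. I'll go by the picture and descend slowly while watching the force.

Call:
jog_arm:
  motion:
    - [0,0,0.004,0,0,0,0]
    - [0,0,0.008,0,0,0,0]
    - [0,0,0.012,0,0,0,0]
    - [0,0,0.012,0,0,0,0]

```text
clock: 4.2
ee_pos: [556.1, -101.4, 22.2]
tcp_rot: [0.687, 0.727, 0.0, 0.002]
force: [0.1, -0.6, -1.1]
finger_gap: 0.996
```

Run:
```python
from h import *
plan((555,-100.5,31,3.2))
s=cams()["side"]["color"][:,:,::-1][140:300,290:450]
s=(255*(s/255.)**0.4).astype('uint8')
cv2.imwrite("pics/s5.png",cv2.resize(s,None,fx=3.7,fy=3.7,interpolation=cv2.INTER_CUBIC))
```

```text
t 4.2 tcp [ 556.1 -101.4   22.2] jaw 3.2 F [ 0.1 -0.6 -1.1] gap 0.996 q [-0.28  0.24  1.6  -0.    1.29 -0.34]
[0.001, -0.0011, -0.0088] [0.2, 0.1, 0.0]
```

View pics/s5.png

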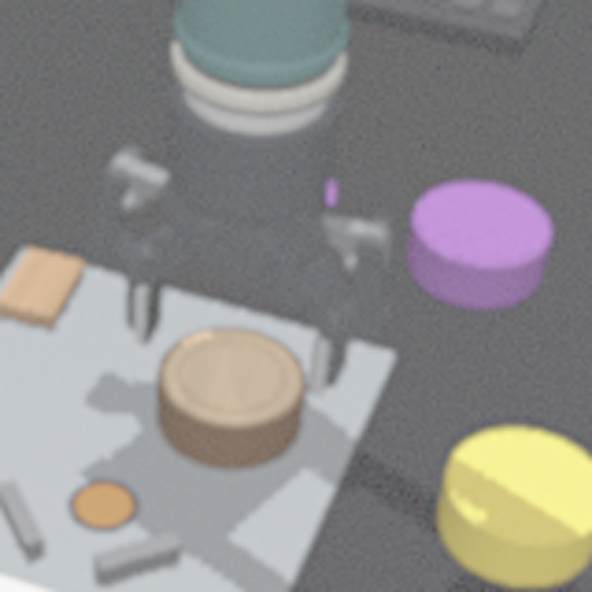

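No contact yet (force about 1 N), and the tips in the image are still well above the apron. Continuing down.

Call:
jog_arm:
  motion:
    - [0,0.001,0.004,0,0,0,0]
    - [0,0.001,0.008,0,0,0,0]
    - [0,0.001,0.008,0,0,0,0]
    - [0,0.001,0.008,0,0,0,0]

```text
clock: 4.7
ee_pos: [557.5, -101.5, 14.7]
tcp_rot: [0.687, 0.727, 0.001, 0.002]
force: [-0.2, 0.6, -0.6]
finger_gap: 0.999
```

Run:
```python
from h import *
plan((555,-100.5,31,3.2))
s=cams()["side"]["color"][:,:,::-1][140:300,290:450]
s=(255*(s/255.)**0.4).astype('uint8')
cv2.imwrite("pics/s6.png",cv2.resize(s,None,fx=3.7,fy=3.7,interpolation=cv2.INTER_CUBIC))
```

```text
t 4.7 tcp [ 557.5 -101.5   14.7] jaw 3.2 F [-0.2  0.6 -0.6] gap 0.999 q [-0.28  0.25  1.61 -0.    1.28 -0.34]
[0.0011, -0.0024, -0.0163] [0.2, 0.1, 0.0]
```

View pics/s6.png

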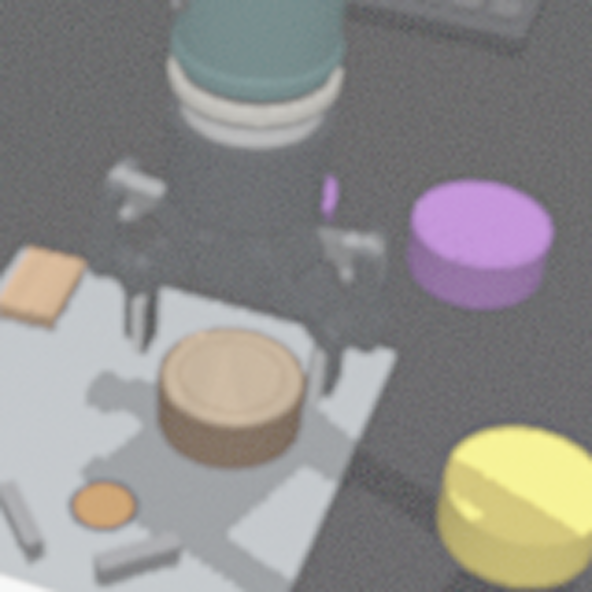

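Run:
```python
from h import *
cr=lambda x,y:np.array([(x+.5)/3.7-.5+290,(y+.5)/3.7-.5+140])
for q in[(140,351),(318,394)]:
    print([np.round(back("side",cr(*q),z),0).tolist() for z in (5,15,25,35,45)])
```

```text
[[618.0, -124.0, 5.0], [613.0, -114.0, 15.0], [609.0, -104.0, 25.0], [605.0, -94.0, 35.0], [600.0, -84.0, 45.0]]
[[520.0, -136.0, 5.0], [517.0, -126.0, 15.0], [514.0, -116.0, 25.0], [511.0, -106.0, 35.0], [508.0, -95.0, 45.0]]
```

Call:
jog_arm:
  motion:
    - [0,-0.002,0.002,0,0,0,0]
    - [0,-0.002,0.004,0,0,0,0]
    - [0,-0.002,0.004,0,0,0,0]

```text
clock: 5.2
ee_pos: [555.5, -101.6, 10.7]
tcp_rot: [0.687, 0.727, 0.001, 0.002]
force: [0.2, -0.6, 0.6]
finger_gap: 1.005
```

Still free at TCP z 10.7, where the text's numbers would already have the tips on the apron, so the camera is right. Tips are at roughly TCP+17 when open. Continuing to about 0.

Call:
jog_arm:
  motion:
    - [0,0,0.003,0,0,0,0]
    - [0,0,0.006,0,0,0,0]
    - [0,0,0.009,0,0,0,0]
    - [0,0,0.009,0,0,0,0]

```text
clock: 5.6
ee_pos: [555.0, -101.5, 0.9]
tcp_rot: [0.687, 0.727, 0.0, 0.001]
force: [-0.1, 0.6, -0.8]
finger_gap: 1.002
```

Run:
```python
from h import *
plan((555,-100.5,31,3.2))
s=cams()["side"]["color"][:,:,::-1][140:300,290:450]
s=(255*(s/255.)**0.4).astype('uint8')
cv2.imwrite("pics/s7.png",cv2.resize(s,None,fx=3.7,fy=3.7,interpolation=cv2.INTER_CUBIC))
```

```text
t 5.6 tcp [ 555.  -101.5    0.9] jaw 3.2 F [-0.1  0.6 -0.8] gap 1.002 q [-0.28  0.26  1.62 -0.    1.25 -0.34]
[0.0009, 0.0002, -0.0301] [0.1, 0.1, 0.0]
```

View pics/s7.png

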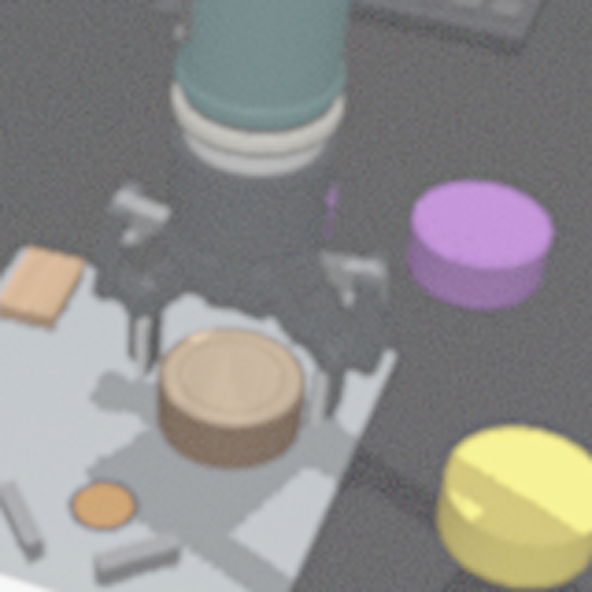

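The fingers now straddle the disc: tips at crop (143,375) and (320,425), with the disc edges at 158 and 302. I'll close at 20 N.

Call:
jog_arm:
  motion:
    - [0,0,0,0,0,0,0.08]
    - [0,0,0,0,0,0,0.16]
    - [0,0,0,0,0,0,0.24]
    - [0,0,0,0,0,0,0.24]
    - [0,0,0,0,0,0,0.24]
  newtons: 20

```text
clock: 6.2
ee_pos: [555.7, -101.6, 1.9]
tcp_rot: [0.687, 0.727, 0.001, 0.002]
force: [0.0, -0.8, 2.4]
finger_gap: 0.882
```

Run:
```python
from h import *
n=W([(-10,-85,20)])[0]
plan((n[0],n[1],1,3.2),(n[0]-.07*10,n[1]-10,1,3.2))
s=cams()["side"]["color"][:,:,::-1][140:300,290:450]
s=(255*(s/255.)**0.4).astype('uint8')
cv2.imwrite("pics/s8.png",cv2.resize(s,None,fx=3.7,fy=3.7,interpolation=cv2.INTER_CUBIC))
```

```text
t 6.2 tcp [ 555.7 -101.6    1.9] jaw 3.2 F [ 0.  -0.8  2.4] gap 0.882 q [-0.28  0.26  1.62 -0.    1.25 -0.34]
[0.0837, 0.0344, 0.0008] [0.2, 0.1, 0.0]
[0.0737, 0.0331, 0.0008] [0.2, 0.1, 0.0]
```

View pics/s8.png

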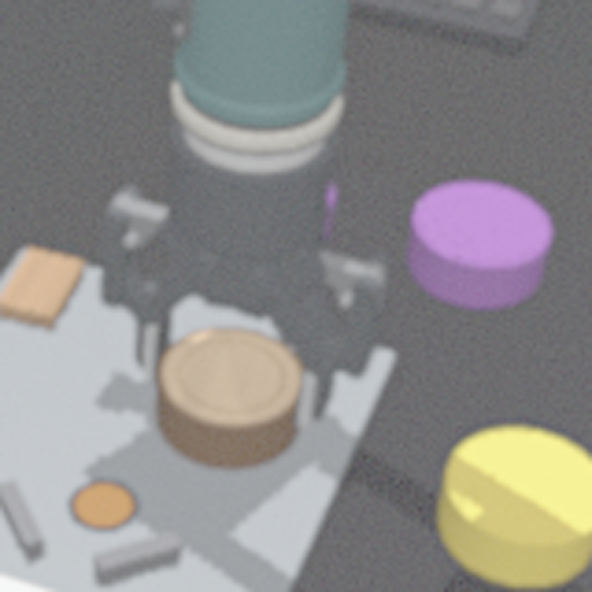

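Gripped (gap 0.88, about 75 mm). Next I'll drag it to about 10 mm short of the nest.

Call:
jog_arm:
  motion:
    - [0.01,0.0045,0,0,0,0,0.24]
    - [0.02,0.009,0,0,0,0,0.24]
    - [0.03,0.0135,0,0,0,0,0.24]
    - [0.04,0.018,0,0,0,0,0.24]
    - [0.05,0.0225,0,0,0,0,0.24]
    - [0.06,0.027,0,0,0,0,0.24]
    - [0.068,0.031,0,0,0,0,0.24]
    - [0.073,0.034,0,0,0,0,0.24]
    - [0.073,0.034,0,0,0,0,0.24]

```text
clock: 7.2
ee_pos: [586.1, -25.4, 1.8]
tcp_rot: [0.687, 0.727, 0.001, 0.002]
force: [-0.2, 1.8, 1.7]
finger_gap: 0.877
```

Run:
```python
from h import *
n=W([(-10,-85,20)])[0]
plan((n[0],n[1],1,3.2))
c=cams()
s=c["side"]["color"][:,:,::-1][160:320,250:410]
cv2.imwrite("pics/s9.png",cv2.resize((255*(s/255.)**0.5).astype('uint8'),None,fx=3.7,fy=3.7,interpolation=cv2.INTER_CUBIC))
t=c["top"]["color"][:,:,::-1][150:310,230:410]
cv2.imwrite("pics/t9.png",cv2.resize((255*(t/255.)**0.5).astype('uint8'),None,fx=3.7,fy=3.7,interpolation=cv2.INTER_CUBIC))
```

```text
t 7.2 tcp [586.1 -25.4   1.8] jaw 3.3 F [-0.2  1.8  1.7] gap 0.877 q [-0.14  0.31  1.57  0.    1.26 -0.2 ]
[0.0093, -0.0003, 0.0008] [0.3, 0.0, 0.1]
```

View pics/s9.png

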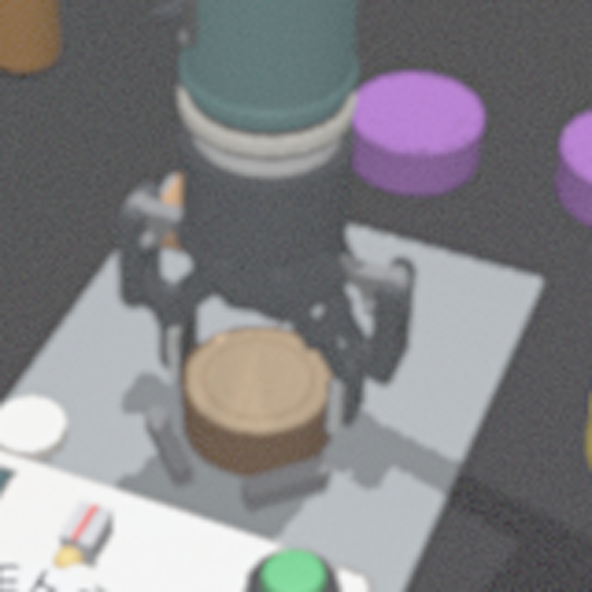

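View pics/t9.png

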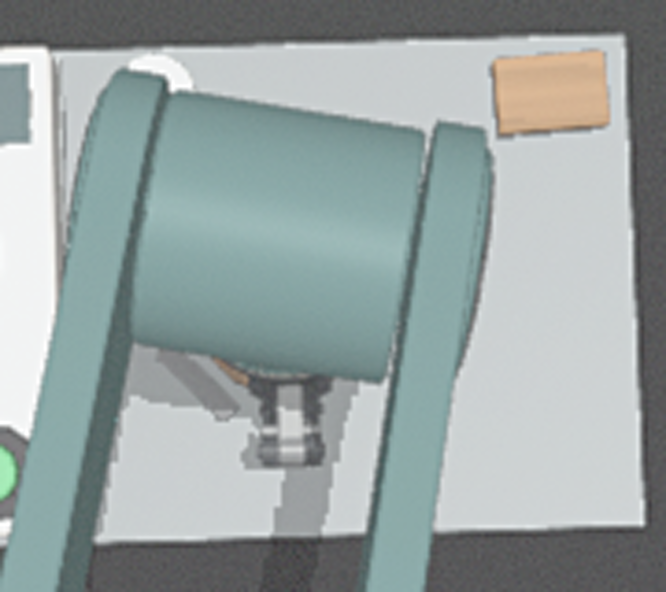

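The disc moved with the gripper. Now I'll creep in toward the stops.

Call:
jog_arm:
  motion:
    - [0.002,0,0,0,0,0,0.24]
    - [0.004,0,0,0,0,0,0.24]
    - [0.006,0,0,0,0,0,0.24]
    - [0.008,0,0,0,0,0,0.24]
    - [0.008,0,0,0,0,0,0.24]

```text
clock: 7.8
ee_pos: [585.4, -18.3, 1.9]
tcp_rot: [0.687, 0.727, 0.001, 0.002]
force: [0.2, -1.2, 1.3]
finger_gap: 0.879
```

Run:
```python
from h import *
n=W([(-10,-85,20)])[0]
plan((n[0],n[1],1,3.2))
c=cams()
s=c["side"]["color"][:,:,::-1][160:320,250:410]
cv2.imwrite("pics/s10.png",cv2.resize((255*(s/255.)**0.5).astype('uint8'),None,fx=3.7,fy=3.7,interpolation=cv2.INTER_CUBIC))
```

```text
t 7.8 tcp [585.4 -18.3   1.9] jaw 3.2 F [ 0.2 -1.2  1.3] gap 0.879 q [-0.13  0.3   1.57 -0.    1.26 -0.18]
[0.0021, 0.0, 0.0009] [0.3, 0.1, 0.0]
```

View pics/s10.png

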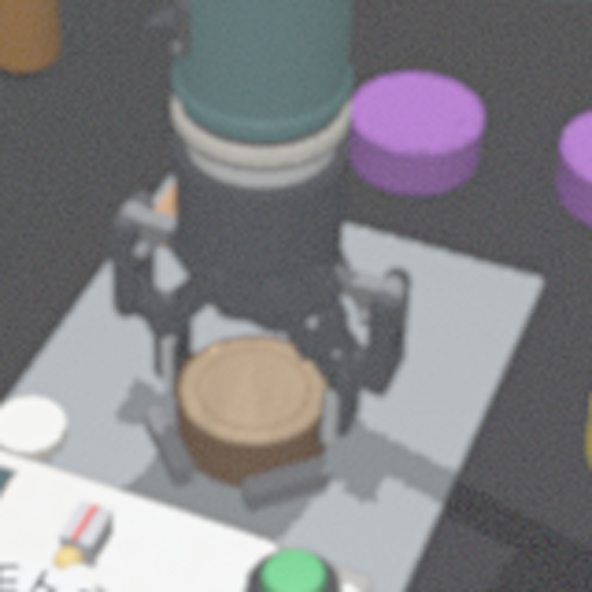

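Almost touching both stops. I'll advance another 4 mm and watch the force.

Call:
jog_arm:
  motion:
    - [0.002,0,0,0,0,0,0.24]
    - [0.004,0,0,0,0,0,0.24]
    - [0.004,0,0,0,0,0,0.24]

```text
clock: 8.2
ee_pos: [585.8, -17.6, 2.3]
tcp_rot: [0.687, 0.727, -0.001, 0.005]
force: [0.0, -8.9, 1.9]
finger_gap: 0.877
```

Contact at 8.9 N along y with no sideways force, so the disc is seated in the V. Opening now, then lifting.

Call:
jog_arm:
  motion:
    - [0,0,0,0,0,0,0.16]
    - [0,0,0,0,0,0,0.08]
    - [0,0,0,0,0,0,0]
    - [0,0,0,0,0,0,0]
    - [0,0,-0.02,0,0,0,0]
    - [0,0,-0.05,0,0,0,0]
    - [0,0,-0.09,0,0,0,0]
    - [0,0,-0.12,0,0,0,0]
    - [0,0,-0.12,0,0,0,0]

```text
clock: 9.1
ee_pos: [588.4, -16.6, 128.8]
tcp_rot: [0.687, 0.727, 0.003, 0.009]
force: [1.0, 0.4, -0.3]
finger_gap: 1.002
```

Run:
```python
from h import *
plan()
c=cams()
s=c["side"]["color"][:,:,::-1][160:320,250:410]
cv2.imwrite("pics/s11.png",cv2.resize((255*(s/255.)**0.5).astype('uint8'),None,fx=3.7,fy=3.7,interpolation=cv2.INTER_CUBIC))
```

```text
t 9.1 tcp [588.4 -16.6 128.8] jaw 3.3 F [ 1.   0.4 -0.3] gap 1.002 q [-0.12  0.2   1.44 -0.01  1.49 -0.18]
```

View pics/s11.png

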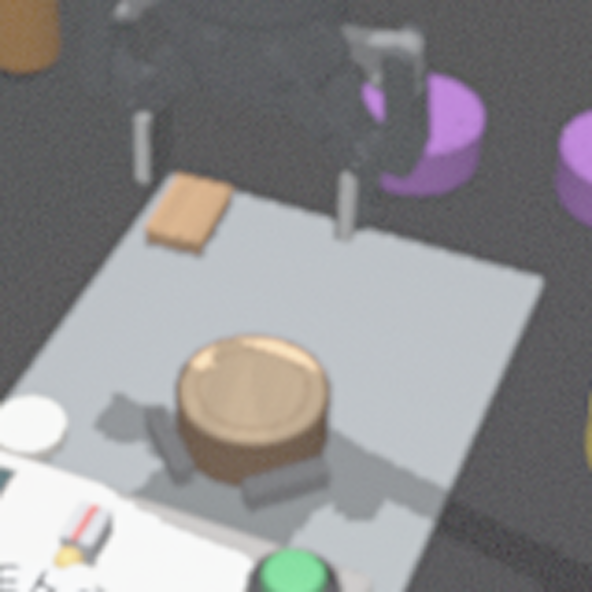

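The disc is in contact with both stops, with the small gaps closed. I'll check its position numerically and plan the move above the bar end, with the jaws across the bar and partly closed.

Run:
```python
from h import *
q=((253+.5)/3.7-.5+250,(393+.5)/3.7-.5+160)
X=back("side",q,35)-[-1.2,4.1,0]; print("disc",X,"nest",W([(-10,-85,20)])[0],inv(X))
b=lambda a,r:(W([(15+r*np.cos(np.radians(a)),115+r*np.sin(np.radians(a)),71)])[0])
B=b(78,78);print(B)
plan((B[0],B[1],130,81.25-90))
```

```text
disc [585.21666431 -16.11572301  35.        ] nest [585.29971561 -16.17087522  20.        ] [-10.07979259 -84.94023021  35.        ]
[610.79399469 262.01629643  71.        ]
t 9.3 tcp [583.9 -16.3 120.4] jaw 3.3 F [-1.   1.5  0.5] gap 0.994 q [-0.12  0.2   1.45 -0.01  1.49 -0.18]
[0.2763, 0.0427, -0.0114] [0.2, 0.4, 12.0]
```

The disc is within about 0.1 mm of the nest. Moving above the bar.

Call:
jog_arm:
  motion:
    - [0.05,0.008,-0.011,0,0,4,0.3]
    - [0.1,0.016,-0.011,0,0,8,0.6]
    - [0.15,0.024,-0.011,0,0,12,0.65]
    - [0.2,0.031,-0.011,0.2,0.4,12,0.65]
    - [0.24,0.037,-0.011,0.2,0.4,12,0.65]
    - [0.2765,0.0427,-0.011,0.2,0.4,12,0.65]
    - [0.2765,0.0427,-0.011,0.2,0.4,12,0.65]
    - [0.2765,0.0427,-0.011,0.2,0.4,12,0.65]

```text
clock: 10.1
ee_pos: [609.6, 262.6, 126.9]
tcp_rot: [0.758, 0.652, -0.002, -0.001]
force: [-0.8, -0.4, 0.0]
finger_gap: 0.347
```

```bash
cat >> h.py <<'E'
def shot(n,name,x,y,w,h,g=.6,F=3.5):
    s=cams()[n]["color"][:,:,::-1][y:y+h,x:x+w]
    cv2.imwrite("pics/"+name,cv2.resize((255*(s/255.)**g).astype('uint8'),None,fx=F,fy=F,interpolation=cv2.INTER_CUBIC))
E
python3 - <<'E'
from h import *
plan((610.8,262,100,81.25-90))
shot("side","s12.png",140,230,220,170)
shot("top","t12.png",80,130,200,170)
E
```

```text
t 10.1 tcp [609.6 262.6 126.9] jaw -8.6 F [-0.8 -0.4  0. ] gap 0.347 q [ 0.32  0.38  1.21 -0.    1.56  0.47]
[-0.0003, 0.0014, 0.0269] [-0.2, 0.1, 0.1]
```

View pics/s12.png

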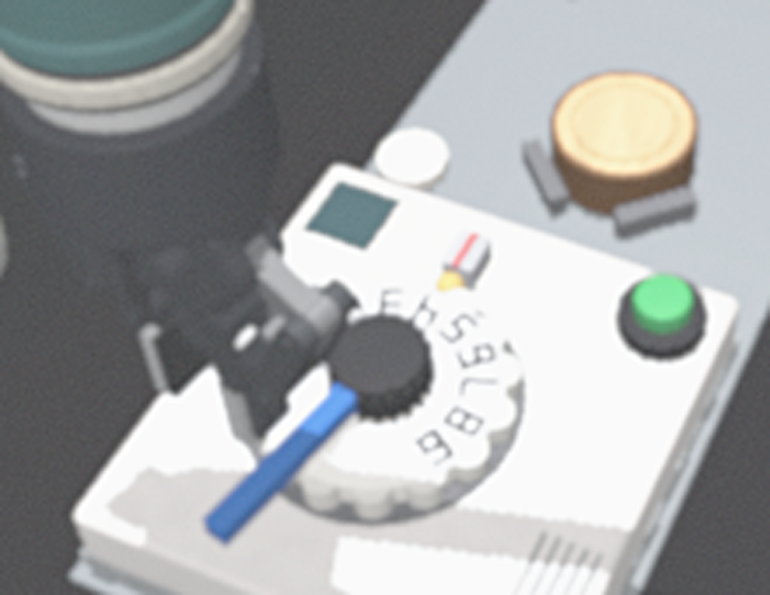

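View pics/t12.png

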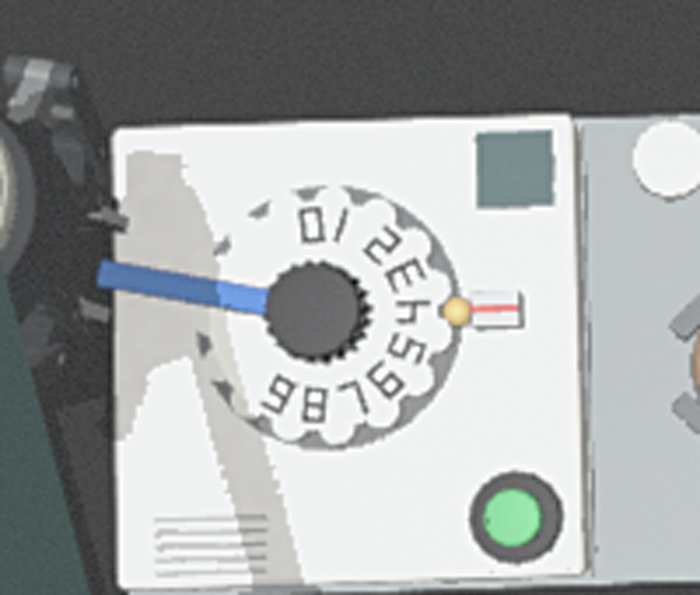

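Side view: the tips are at crop (163,388) and (250,455), still above the bar. Top view: the tips are at crop (110,215) and (95,310), straddling the bar. Triangulating them.

Run:
```python
from h import *
for a,b in[((115,218),(163,388)),((100,312),(250,455)),((105,265),(206,420))]:
  A=((a[0]+.5)/3.5-.5+80,(a[1]+.5)/3.5-.5+130);B=((b[0]+.5)/3.5-.5+140,(b[1]+.5)/3.5-.5+230)
  X,e,f=tri(A,B);print(np.round(X,1),np.round(e,1),np.round(f,1), [np.round(back("top",A,z),1).tolist() for z in(100,130)])
```

```text
[634.5 260.4 122.1] [-1.3 -2.6] [5.2 0.9] [[633.7, 265.5, 100.0], [629.7, 255.7, 130.0]]
[594.6 266.7 114.4] [-0.9 -1.8] [3.8 0.6] [[593.2, 270.0, 100.0], [590.6, 260.1, 130.0]]
[614.3 264.  119.8] [-1.  -2.1] [4.3 0.7] [[613.4, 268.8, 100.0], [610.1, 258.9, 130.0]]
```

Call:
jog_arm:
  motion:
    - [0,0.001,0.015,0,0,0,0.65]
    - [0,0.001,0.03,0,0,0,0.65]
    - [0,0.001,0.045,0,0,0,0.65]
    - [0,0.001,0.055,0,0,0,0.65]
    - [0,0.001,0.055,0,0,0,0.65]

```text
clock: 10.8
ee_pos: [609.8, 259.7, 70.4]
tcp_rot: [0.76, 0.65, -0.003, -0.001]
force: [0.8, 0.2, 0.5]
finger_gap: 0.35
```

Run:
```python
from h import *
plan((610.8,262,71,81.25-90))
shot("side","s13.png",140,260,160,170,F=3.5)
shot("top","t13.png",80,160,100,110,F=5)
```

```text
t 10.8 tcp [609.8 259.7  70.4] jaw -8.9 F [0.8 0.2 0.5] gap 0.35 q [0.32 0.41 1.28 0.   1.46 0.47]
[0.0024, 0.0006, -0.0007] [-0.4, 0.2, -0.1]
```

View pics/s13.png

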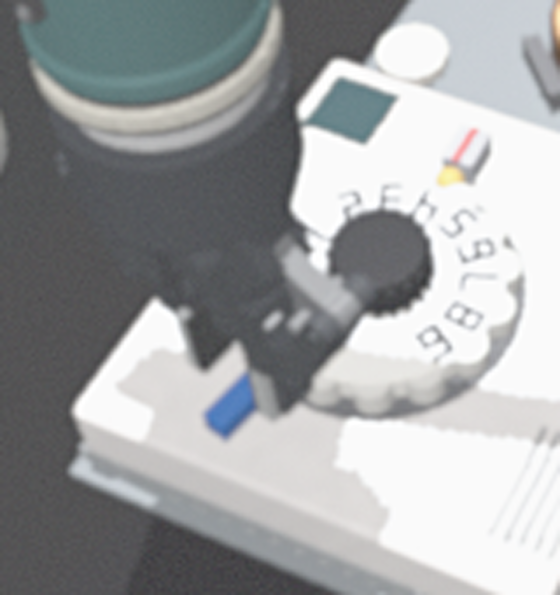

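View pics/t13.png

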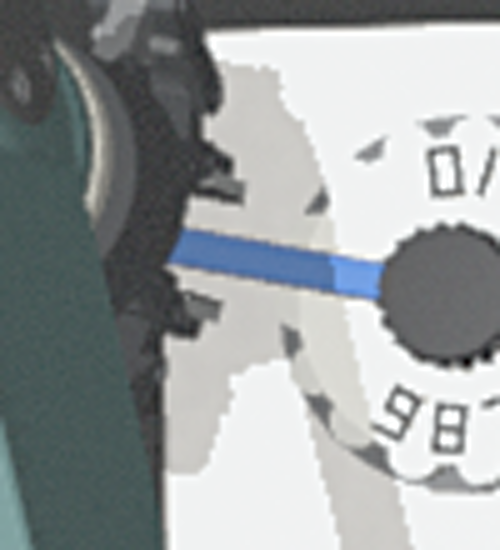

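Run:
```python
from h import *
for b in[(275,415),(203,368)]:
  B=((b[0]+.5)/3.5-.5+140,(b[1]+.5)/3.5-.5+260)
  print([np.round(back("side",B,z),0).tolist() for z in(45,55,65,75)])
for a in [(212,310),(235,192)]:
  A=((a[0]+.5)/5-.5+80,(a[1]+.5)/5-.5+160); print([np.round(back("top",A,z),0).tolist() for z in(45,55,65,75)])
```

```text
[[608.0, 256.0, 45.0], [603.0, 260.0, 55.0], [599.0, 264.0, 65.0], [594.0, 269.0, 75.0]]
[[647.0, 251.0, 45.0], [641.0, 255.0, 55.0], [636.0, 260.0, 65.0], [631.0, 264.0, 75.0]]
[[594.0, 266.0, 45.0], [593.0, 263.0, 55.0], [592.0, 260.0, 65.0], [592.0, 257.0, 75.0]]
[[632.0, 261.0, 45.0], [631.0, 258.0, 55.0], [629.0, 255.0, 65.0], [628.0, 252.0, 75.0]]
```

The tips straddle the bar at roughly z 65. I'll lower 8 mm and close on the bar.

Call:
jog_arm:
  motion:
    - [0.002,0,0.004,0,0,0,0.65]
    - [0.002,0,0.008,0,0,0,0.65]
    - [0.002,0,0.008,0,0,0,0.75]
    - [0.002,0,0.008,0,0,0,0.85]
    - [0.002,0,0.008,0,0,0,0.95]
    - [0.002,0,0.008,0,0,0,0.95]
  newtons: 20

```text
clock: 11.6
ee_pos: [611.7, 262.8, 66.7]
tcp_rot: [0.759, 0.651, -0.001, -0.001]
force: [-2.9, 0.0, 0.4]
finger_gap: 0.122
```

Run:
```python
from h import *
plan((610.8,262,62,81.25-90))
shot("side","s14.png",140,260,160,170,F=3.5)
```

```text
t 11.6 tcp [611.7 262.8  66.7] jaw -8.8 F [-2.9  0.   0.4] gap 0.122 q [0.32 0.41 1.28 0.   1.45 0.47]
[-0.0009, -0.0007, 0.0047] [-0.1, 0.0, -0.1]
```

View pics/s14.png

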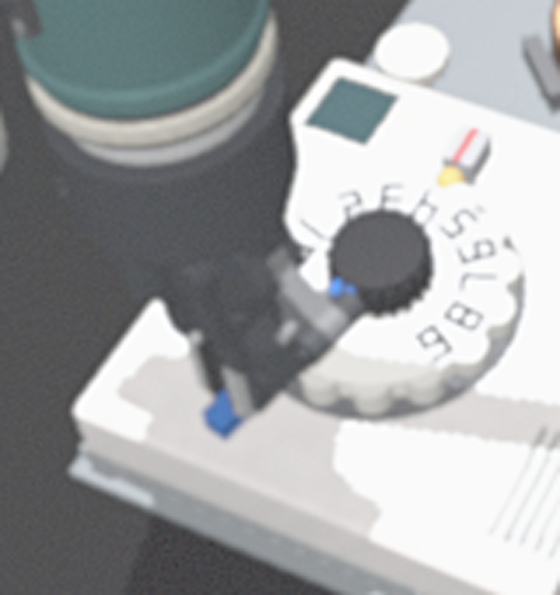

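The bar is gripped (gap 0.12, about 10–12 mm) with hardly any vertical force. Computing the 72° arc about the axis.

Run:
```python
from h import *
o=manip.get_obs();R0=Ro.from_quat(o["tcp_rot"]);ax=W([(15,115,71)])[0]
d=o["ee_pos"]-ax;d[2]=0;d*=78.5/np.hypot(*d[:2])
for th in list(range(8,73,8))+[74]:
    print(th,np.round(R0.inv().apply(Ro.from_euler('z',th,degrees=True).apply(d)-d)/1000,4).tolist())
```

```text
8 [-0.0007, -0.0109, 0.0]
16 [-0.0028, -0.0217, 0.0]
24 [-0.0065, -0.032, 0.0]
32 [-0.0115, -0.0417, 0.0001]
40 [-0.0179, -0.0506, 0.0001]
48 [-0.0254, -0.0586, 0.0001]
56 [-0.034, -0.0654, 0.0001]
64 [-0.0434, -0.071, 0.0001]
72 [-0.0535, -0.0752, 0.0001]
74 [-0.0562, -0.076, 0.0001]
```

Call:
jog_arm:
  motion:
    - [-0.0007,-0.011,0,0,0,-8,0.95]
    - [-0.0028,-0.0217,0,0,0,-16,0.95]
    - [-0.0065,-0.032,0,0,0,-24,0.95]
    - [-0.0115,-0.0417,0,0,0,-32,0.95]
    - [-0.0179,-0.0506,0,0,0,-40,0.95]

```text
clock: 12.2
ee_pos: [559.9, 253.1, 66.7]
tcp_rot: [0.489, 0.872, 0.001, 0.0]
force: [0.7, 0.3, -2.0]
finger_gap: 0.125
```

Run:
```python
from h import *
plan()
o=manip.get_obs();R0=Ro.from_quat(o["tcp_rot"]);ax=W([(15,115,71)])[0]
d=o["ee_pos"]-ax;d[2]=0;print("bar reader deg",np.degrees(np.arctan2(d[1],d[0]))-3.25,np.hypot(*d[:2]), "jaw-based",np.degrees(np.arctan2(*R0.as_matrix()[1::-1,1]))+90-3.25)
a0=np.degrees(np.arctan2(d[1],d[0]))-3.25
for th in (126,134,142,150,152):
    t=np.radians(th+3.25);T=np.array([78.5*np.cos(t),78.5*np.sin(t),0])
    print(th,round(th-a0,1),np.round(R0.inv().apply(T-d)/1000,4).tolist())
shot("side","s15.png",140,260,160,170,F=3.5)
```

```text
t 12.2 tcp [559.9 253.1  66.7] jaw 31.5 F [ 0.7  0.3 -2. ] gap 0.125 q [ 0.33  0.3   1.43  0.    1.41 -0.22]
bar reader deg 116.54913316826995 78.56831936216257 jaw-based 118.23775514812718
126 9.5 [-0.0008, -0.0129, -0.0]
134 17.5 [-0.003, -0.0236, -0.0]
142 25.5 [-0.0067, -0.0339, -0.0001]
150 33.5 [-0.0118, -0.0436, -0.0001]
152 35.5 [-0.0133, -0.0459, -0.0001]
```

View pics/s15.png

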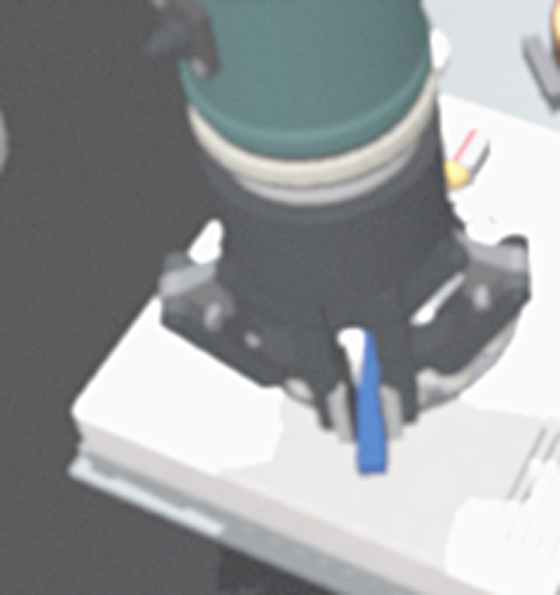

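The bar is turning with the gripper and is now at about 117°. Continuing to 151°.

Call:
jog_arm:
  motion:
    - [-0.0008,-0.0125,0,0,0,-8,0.95]
    - [-0.003,-0.0236,0,0,0,-16,0.95]
    - [-0.0067,-0.0339,0,0,0,-24,0.95]
    - [-0.0118,-0.0436,0,0,0,-32,0.95]
    - [-0.0125,-0.0448,0,0,0,-33,0.95]
    - [-0.0125,-0.0448,0,0,0,-33,0.95]
    - [-0.0125,-0.0448,0,0,0,-33,0.95]

```text
clock: 13.0
ee_pos: [528.7, 219.0, 66.9]
tcp_rot: [0.225, 0.974, 0.001, 0.001]
force: [4.6, 2.1, -5.2]
finger_gap: 0.127
```

Run:
```python
from h import *
plan()
o=manip.get_obs();R0=Ro.from_quat(o["tcp_rot"]);ax=W([(15,115,71)])[0]
d=o["ee_pos"]-ax;d[2]=0;print("bar reader deg",np.degrees(np.arctan2(d[1],d[0]))-3.25,np.hypot(*d[:2]), "jaw-based",np.degrees(np.arctan2(*R0.as_matrix()[1::-1,1]))+90-3.25)
shot("side","s16.png",140,260,190,170,F=3.5)
```

```text
t 13.0 tcp [528.7 219.   66.9] jaw 64.0 F [ 4.6  2.1 -5.2] gap 0.127 q [ 0.29  0.21  1.54  0.    1.38 -0.82]
bar reader deg 150.85086038259695 78.03180335349973 jaw-based 150.71509238411448
```

View pics/s16.png

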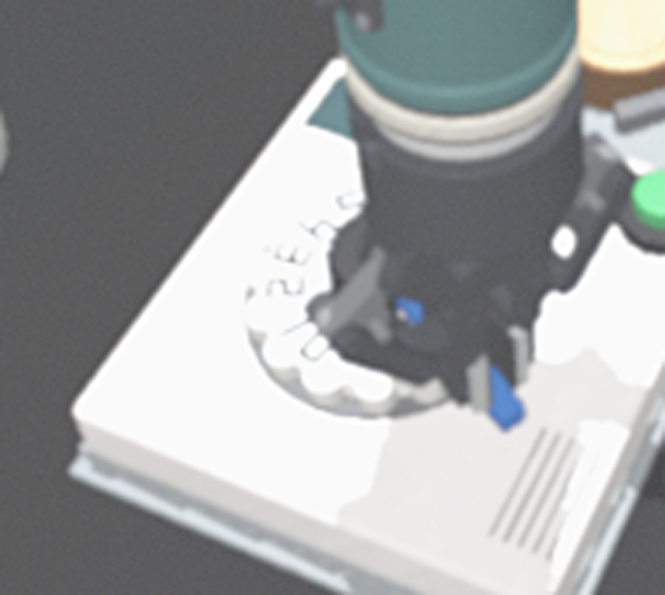

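The bar is at about 150.8°. I'll open only part-way and lift straight up.

Call:
jog_arm:
  motion:
    - [0,0,0,0,0,0,0.85]
    - [0,0,0,0,0,0,0.72]
    - [0,0,0,0,0,0,0.68]
    - [0,0,-0.02,0,0,0,0.68]
    - [0,0,-0.05,0,0,0,0.68]
    - [0,0,-0.08,0,0,0,0.68]
    - [0,0,-0.08,0,0,0,0.68]

```text
clock: 13.8
ee_pos: [531.6, 219.7, 153.1]
tcp_rot: [0.226, 0.974, 0.003, 0.006]
force: [0.2, 0.8, 1.1]
finger_gap: 0.316
```

Run:
```python
from h import *
b=W([(-78.2,32.2,60)])[0]
plan((b[0],b[1],150,64))
shot("side","s17.png",150,200,200,160,F=3.8)
shot("top","t17.png",90,140,180,160,F=3.8)
```

```text
t 13.8 tcp [531.6 219.7 153.1] jaw 63.9 F [0.2 0.8 1.1] gap 0.316 q [ 0.29  0.16  1.43 -0.    1.54 -0.82]
[-0.035, -0.1195, 0.0024] [0.5, 0.6, -0.1]
```

View pics/s17.png

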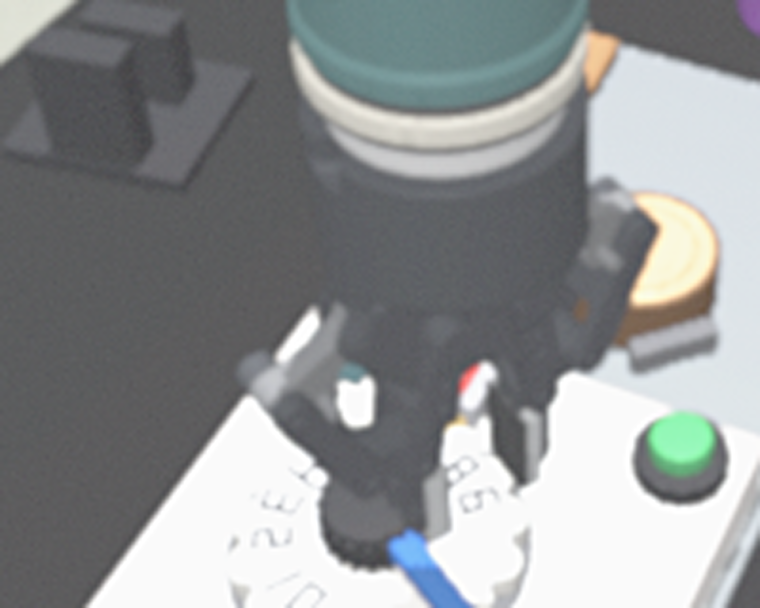

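View pics/t17.png

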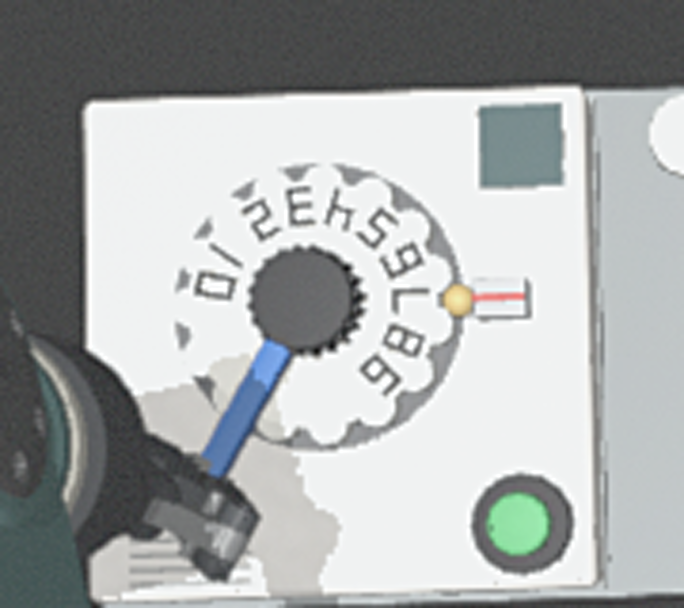

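The 7 sits exactly on the red mark (top crop (410,298)). Next I'll shut the fingers and go above the button, staying high.

Call:
jog_arm:
  motion:
    - [-0.01,-0.035,0,0,0,0,1]
    - [-0.02,-0.07,0,0,0,0,1]
    - [-0.03,-0.1,0,0.5,0.6,0,1]
    - [-0.035,-0.1195,0.002,0.5,0.6,0,1]
    - [-0.035,-0.1195,0.02,0.5,0.6,0,1]
    - [-0.035,-0.1195,0.03,0.5,0.6,0,1]
    - [-0.035,-0.1195,0.03,0.5,0.6,0,1]

```text
clock: 14.6
ee_pos: [505.9, 96.1, 114.3]
tcp_rot: [0.226, 0.974, -0.003, -0.007]
force: [-0.8, -1.0, -0.2]
finger_gap: 0.001
```

Run:
```python
from h import *
b=W([(-78.2,32.2,60)])[0]; print(b)
plan((b[0],b[1],100,64))
shot("side","s18.png",220,200,200,160,F=3.8)
shot("top","t18.png",130,180,180,160,F=3.8)
```

```text
[510.56802717  96.97617398  60.        ]
t 14.6 tcp [505.9  96.1 114.3] jaw 63.9 F [-0.8 -1.  -0.2] gap 0.001 q [ 0.08  0.07  1.61 -0.    1.48 -1.04]
[-0.004, 0.0029, 0.0142] [-0.5, -0.7, -0.1]
```

View pics/s18.png

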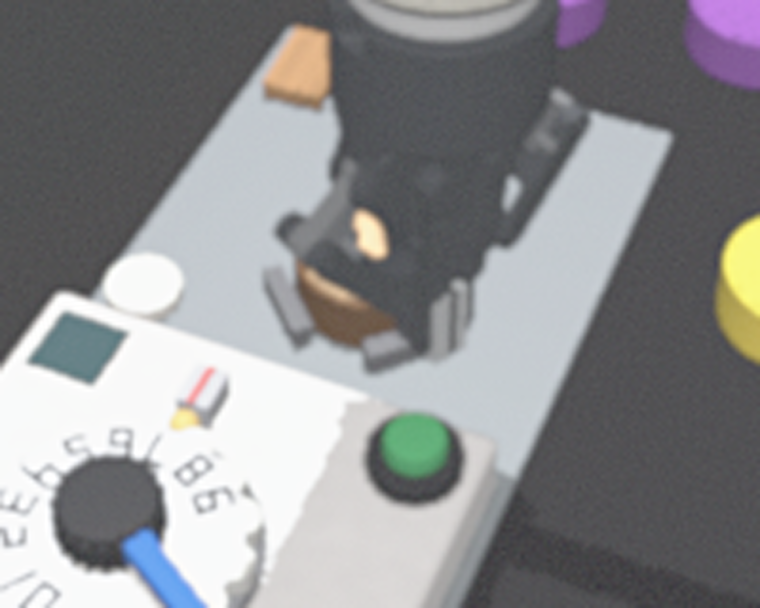

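View pics/t18.png

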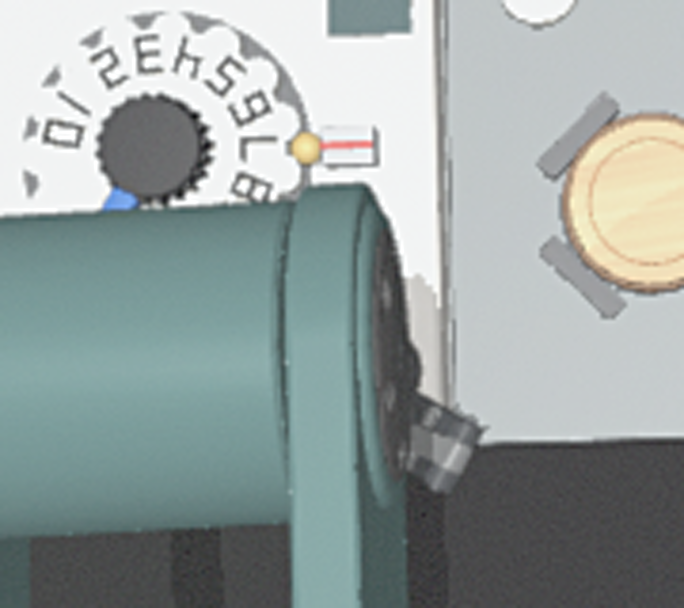

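Run:
```python
from h import *
B=((450+.5)/3.8-.5+220,(350+.5)/3.8-.5+200)
print([np.round(back("side",B,z),0).tolist() for z in(70,80,90,100,110,120)])
b=W([(-78.2,32.2,60)])[0]
plan((b[0],b[1],100,64))
```

```text
[[516.0, 55.0, 70.0], [513.0, 63.0, 80.0], [510.0, 71.0, 90.0], [506.0, 79.0, 100.0], [503.0, 87.0, 110.0], [500.0, 95.0, 120.0]]
t 14.8 tcp [508.5  96.7 118.1] jaw 64.0 F [0.2 0.1 0.1] gap 0.004 q [ 0.08  0.07  1.6  -0.    1.48 -1.04]
[-0.0019, 0.0012, 0.0181] [-0.3, -0.3, -0.0]
```

Run:
```python
from h import *
c=cams()
for X in[(510.6,97,60),(510.6,97,67),(508.5,96.7,118),(508.5,96.7,96),(508.5,106.7,96)]: print(X,(proj(c["side"],X)[0]-[220,200]+.5)*3.8-.5,(proj(c["top"],X)[0]-[130,180]+.5)*3.8-.5)
shot("side","s19.png",270,200,120,120,F=5,g=.45)
```

```text
(510.6, 97, 60) [417.88660953 441.56371385] [367.08653372 370.3196212 ]
(510.6, 97, 67) [418.38403289 430.72076069] [364.70339269 370.29979174]
(508.5, 96.7, 118) [427.51670649 348.56948609] [346.82887466 375.65475347]
(508.5, 96.7, 96) [425.70477567 385.58980427] [355.03366638 375.59262815]
(508.5, 106.7, 96) [414.74008139 403.46958399] [329.52347378 374.98656531]
```

View pics/s19.png

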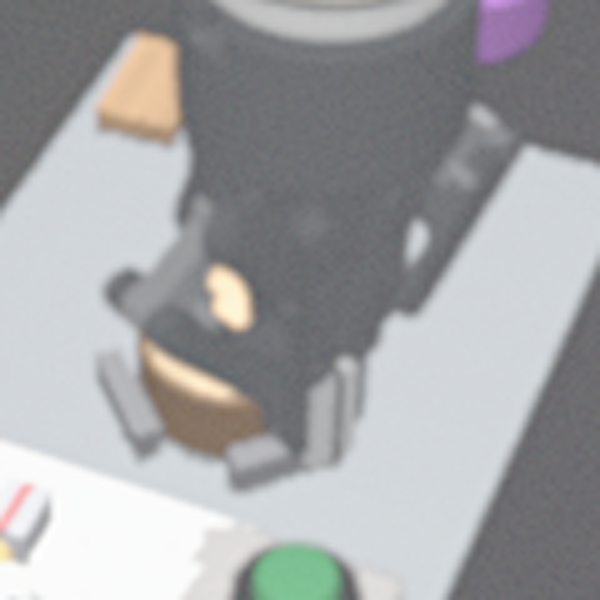

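Allowing for the pad's 22 mm width, the tool's x and y agree with the button. The exact tip height is uncertain, so I'll descend by feel.

Call:
jog_arm:
  motion:
    - [-0.002,0.001,0.01,0,0,0,1]
    - [-0.002,0.001,0.02,0,0,0,1]
    - [-0.002,0.001,0.025,0,0,0,1]
    - [-0.002,0.001,0.025,0,0,0,1]

```text
clock: 15.3
ee_pos: [509.6, 96.6, 91.6]
tcp_rot: [0.225, 0.974, -0.002, -0.005]
force: [-0.5, 0.5, -0.5]
finger_gap: -0.001
```

Run:
```python
from h import *
plan((510.6,97,80,64))
shot("side","s20.png",270,220,120,120,F=5,g=.45)
```

```text
t 15.3 tcp [509.6  96.6  91.6] jaw 64.0 F [-0.5  0.5 -0.5] gap -0.001 q [ 0.08  0.09  1.63 -0.    1.43 -1.04]
[-0.0008, 0.0009, 0.0116] [-0.4, -0.5, -0.0]
```

View pics/s20.png

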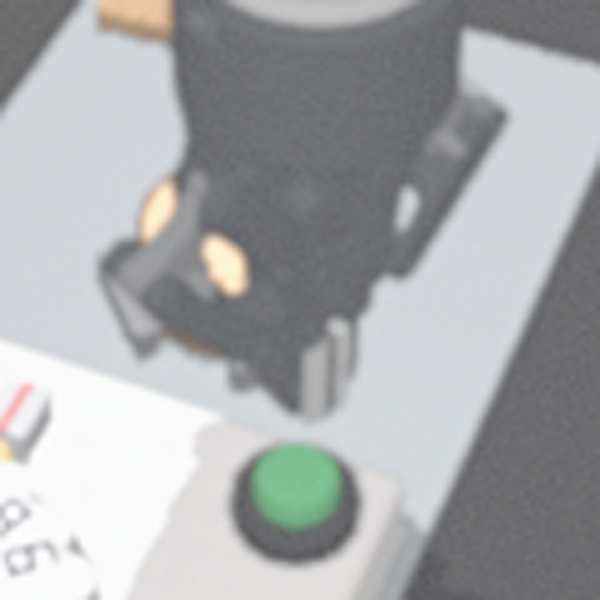

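Call:
jog_arm:
  motion:
    - [-0.001,0.001,0.005,0,0,0,1]
    - [-0.001,0.001,0.01,0,0,0,1]
    - [-0.001,0.001,0.015,0,0,0,1]
    - [-0.001,0.001,0.018,0,0,0,1]
    - [-0.001,0.001,0.018,0,0,0,1]

```text
clock: 15.9
ee_pos: [511.2, 97.0, 74.2]
tcp_rot: [0.225, 0.974, -0.002, -0.004]
force: [-0.4, -0.5, -0.4]
finger_gap: 0.002
```

Run:
```python
from h import *
plan((510.6,97,60,64))
shot("side","s21.png",270,220,120,120,F=5,g=.45)
```

```text
t 15.9 tcp [511.2  97.   74.2] jaw 64.0 F [-0.4 -0.5 -0.4] gap 0.002 q [ 0.08  0.11  1.65 -0.    1.39 -1.04]
[0.0004, -0.0002, 0.0142] [-0.3, -0.4, -0.0]
```

View pics/s21.png

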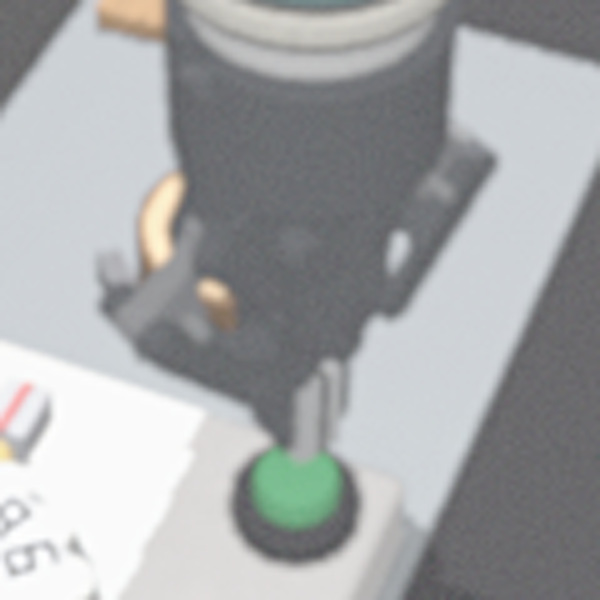

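Call:
jog_arm:
  motion:
    - [0,0,0.003,0,0,0,1]
    - [0,0,0.006,0,0,0,1]
    - [0,0,0.006,0,0,0,1]

```text
clock: 16.3
ee_pos: [511.3, 97.0, 68.4]
tcp_rot: [0.225, 0.974, -0.002, -0.004]
force: [-0.2, 0.3, -0.7]
finger_gap: 0.002
```

Call:
jog_arm:
  motion:
    - [0,0,0.003,0,0,0,1]
    - [0,0,0.006,0,0,0,1]
    - [0,0,0.006,0,0,0,1]

```text
clock: 16.6
ee_pos: [510.7, 96.9, 61.7]
tcp_rot: [0.225, 0.974, -0.002, -0.005]
force: [-0.2, -0.7, -0.1]
finger_gap: -0.001
```

Run:
```python
from h import *
plan((510.6,97,60,64))
shot("side","s22.png",270,220,120,120,F=5,g=.45)
```

```text
t 16.6 tcp [510.7  96.9  61.7] jaw 64.0 F [-0.2 -0.7 -0.1] gap -0.001 q [ 0.08  0.12  1.66 -0.    1.37 -1.04]
[0.0001, 0.0, 0.0017] [-0.4, -0.5, -0.0]
```

View pics/s22.png

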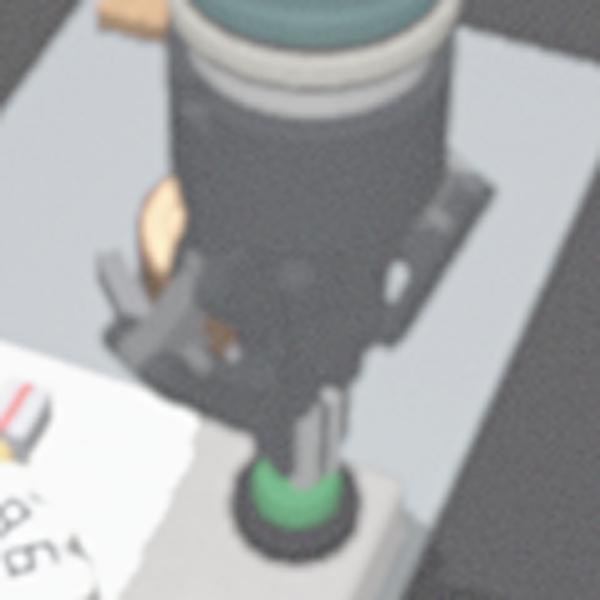

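No contact yet. The tip is over the middle of the button, so I'll continue in small steps.

Call:
jog_arm:
  motion:
    - [0,0,0.002,0,0,0,1]
    - [0,0,0.004,0,0,0,1]
    - [0,0,0.004,0,0,0,1]

```text
clock: 17.0
ee_pos: [511.2, 97.0, 58.2]
tcp_rot: [0.225, 0.974, -0.002, -0.004]
force: [-0.3, 0.1, 1.3]
finger_gap: 0.0
```

Call:
jog_arm:
  motion:
    - [0,0,0.002,0,0,0,1]
    - [0,0,0.004,0,0,0,1]
    - [0,0,0.004,0,0,0,1]

```text
clock: 17.3
ee_pos: [511.3, 97.0, 54.4]
tcp_rot: [0.225, 0.974, -0.002, -0.004]
force: [-0.9, 0.5, 3.4]
finger_gap: -0.001
```

The button is springing back at 3.4 N. Pressing it home.

Call:
jog_arm:
  motion:
    - [0,0,0.002,0,0,0,1]
    - [0,0,0.004,0,0,0,1]
    - [0,0,0.005,0,0,0,1]
    - [0,0,0.005,0,0,0,1]

```text
clock: 17.7
ee_pos: [511.5, 97.0, 52.1]
tcp_rot: [0.225, 0.974, -0.002, -0.003]
force: [-7.1, 0.1, 15.1]
finger_gap: 0.001
```

Run:
```python
from h import *
plan((510.6,97,60,64))
shot("side","s23.png",270,220,120,120,F=5,g=.45)
```

```text
t 17.7 tcp [511.5  97.   52.1] jaw 64.0 F [-7.1  0.1 15.1] gap 0.001 q [ 0.08  0.13  1.68 -0.    1.35 -1.04]
[0.0008, -0.0004, -0.0079] [-0.3, -0.3, -0.0]
```

View pics/s23.png

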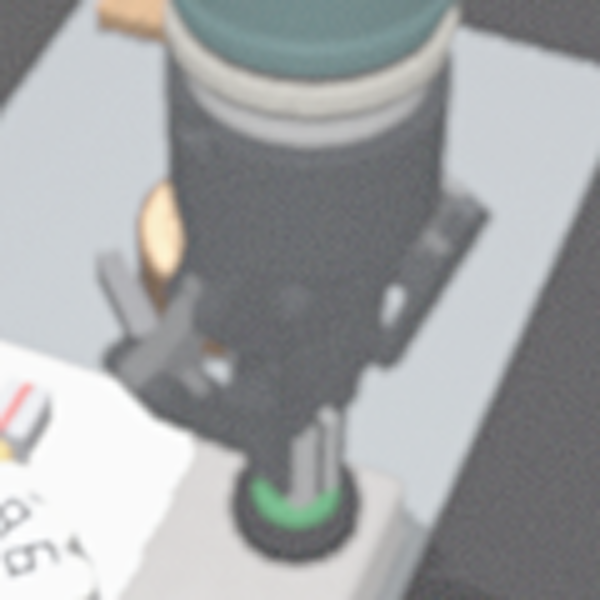

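It's bottomed out: 15 N, TCP stalled about 6 mm below first contact, green cap sunk in its ring. Lifting off and retreating.

Call:
jog_arm:
  motion:
    - [0,0,-0.01,0,0,0,1]
    - [0,0,-0.04,0,0,0,1]
    - [0,0,-0.08,0,0,0,1]
    - [0,0,-0.12,0,0,0,1]
    - [0.04,0,-0.14,0,0,0,1]
    - [0.08,0,-0.14,0,0,0,1]
    - [0.12,0,-0.14,0,0,0,1]
    - [0.16,0,-0.14,0,0,0,1]
    - [0.16,0,-0.14,0,0,0,1]
    - [0.16,0,-0.14,0,0,0,1]

```text
clock: 18.8
ee_pos: [368.5, 167.7, 192.9]
tcp_rot: [0.224, 0.974, -0.002, -0.003]
force: [-0.1, -0.6, 1.0]
finger_gap: 0.001
```

Run:
```python
from h import *
plan()
shot("side","s24.png",140,190,270,220,F=2.9)
shot("top","t24.png",100,145,310,165,F=2.5)
```

```text
t 18.8 tcp [368.5 167.7 192.9] jaw 64.1 F [-0.1 -0.6  1. ] gap 0.001 q [ 0.29 -0.23  1.73 -0.    1.65 -0.83]
```

View pics/s24.png

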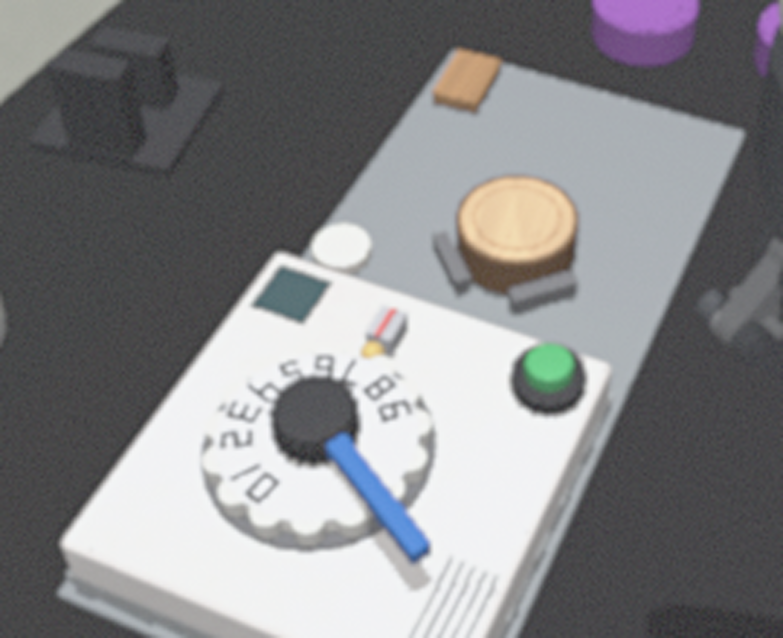

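View pics/t24.png

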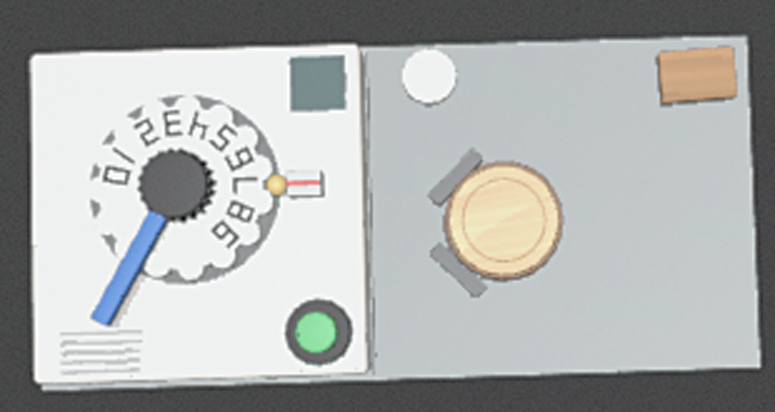

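In the final pictures the disc touches both stops at top crop (504,220), the 7 is on the red mark at (245,183), and the button is up. The tile and block haven't moved. One last numeric check, then I'll hand in.

Run:
```python
from h import *
X=back("top",((504+.5)/2.5-.5+100,(220+.5)/2.5-.5+145),35);print("disc reader",np.round(inv(X),1))
T=back("top",((101+.5)/2.5-.5+100,(320+.5)/2.5-.5+145),77);v=inv(T)-[15,115,0];print("bar deg",np.degrees(np.arctan2(v[1],v[0])))
print(manip.job_done())
```

```text
disc reader [-11.2 -85.8  35. ]
bar deg 151.10188818202036
the job is handed in; nothing more can be done
None
```

I did the whole sequence and handed the job in at about 19 s of the 69 s allowed. No verdict was given.

1. **Disc:** I gripped it and slid it along the apron until it pushed against both stops at about 9 N.
2. **Sleeve:** I held the blue bar and turned it 72° from 4 to 7, then let it settle in its click.
3. **Button:** I pressed it until it bottomed out at 15 N, about 6 mm of travel, then released it and moved the arm clear.

**Last checks:**
- **Disc:** about 1.4 mm from the nest in the top view, and touching both stops in both views. An earlier side-view check gave 0.1 mm, so the two differ by about 1 mm.
- **Sleeve:** the 7 is on the red mark, with the bar at 151.1° against an ideal 150°.
- **Button and loose parts:** the button is up. The white tile and the wood block look unmoved; I judged that from the pictures and did not measure it.
- **Arm:** clear of everything.

**What disagreed:**
- **Fingertip height:** the cameras put the fingertips some 25–30 mm higher relative to the TCP than the text says. I relied on the cameras and the force readings for every descent.
- **Camera heights:** triangulated heights came out about 3–4 mm low.

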